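# Refit the slicer's infeed rollers

### The job

Refit the rollers on the slicer's horizontal shaft: thread the blue roller on first, fully home against the shaft's flange, then the green roller up against it, then push the red end cap on, open end first, until it snaps over the spring ball and sits against the green roller, and let go. The shaft's bearing block may be clamped anywhere along its slot, so feel where the shaft is, and never load it or the slicer hard: more than 30 N bends it. Do not disturb the other things on the table.

Things in the scene. Friction and masses are not known exactly. Their poses are not given: they have to be found in the camera images.
- slicer: White slicer infeed unit fixed to the table, 200 mm wide, 130 mm high (180 mm at a grey hump on its rear half). Origin: on the table under the middle of its front face; x points from the front face into the unit, z up. A bare level steel shaft sticks out of the face towards -x, parallel to x, axis 100 mm up, at an unknown sideways place (see slicer_stop).
- slicer_stop (a point): Fixed point on the unit: mid-slot, at the flange face (x = -20 mm, y = 0, z = 100 mm). The aluminium bearing block (40 wide, 30 high, x = 0 to -12 mm) is clamped anywhere in its slot: block, flange and shaft really lie -18 to +18 mm along y from here; slips only above 60 N. Stop flange: 28 mm across, x = -12 to -20 mm. Home: blue roller's centre at x = -35 mm, green's at -63 mm.
- slicer_end (a point): Fixed point on the unit where the shaft's free tip would be were the block mid-slot (x = -112 mm, y = 0, z = 100 mm); the real tip lies -18 to +18 mm along y from it. The shaft is 16 mm across; the last 4 mm taper to 13 mm across, all polished. A part let go on the shaft hangs 1 mm below its axis.
- slicer_ball (a point): Fixed point 103 mm up, x = -91.5 mm, y = 0 (same sideways error): a brass spring ball stands 3 mm proud of the shaft's top there. It sinks flush under a hole pushed over it (a light hitch of 3 to 10 N along the shaft as a roller or the cap's lip meets it) and springs up again behind. The cap is home with its centre at x = -97 mm, ball in its groove; it may lie 1 to 2 mm looser.
- blue_roller: Blue roller to go on first: an eight-sided plastic prism with a smooth hole right through its middle along its own x axis (18 mm across; 1 mm of play all round on the shaft), both ends alike. 44 mm across flats, 30 mm long. Origin: its centre, on the axis of the hole, 22 mm above the tray that it stands on, on one flat, hole level. 90 g.
- green_roller: Green roller to go on second: an eight-sided plastic prism with a smooth hole right through its middle along its own x axis (18 mm across; 1 mm of play all round on the shaft), both ends alike. 44 mm across flats, 26 mm long. Origin: its centre, on the axis of the hole, 22 mm above the tray that it stands on, on one flat, hole level. 80 g.
- end_cap: Red eight-sided end cap, 40 mm across flats, 42 mm long, standing on one flat with its hole level. Origin: its centre, on the axis of the hole, 20 mm above the tray. Open end towards its own +x, closed end towards -x. From the open end: 8 mm of 18 mm wide bore, a 16 mm long groove 26 mm wide that takes the spring ball, 14 mm more of 18 mm bore, a 4 mm end wall. 70 g.
- tray: Fixed flat mesh tray, 270 by 300 mm, top 6 mm above the table, with a 4 mm high wire rim. Origin: middle of its underside. The blue and green rollers, the end cap and a grey roller stand on it in shuffled places, about 110 mm apart.
- worn_roller: Bystander: worn grey roller, size of the green one, also on the tray; not to be used.
- wrench: Bystander: steel wrench on the table, about 180 mm long.
- brush: Bystander: hand brush on the table.
- sanitiser: Bystander: white bottle, 64 mm across, 170 mm high.
- tub_lid: Bystander: yellow disc-shaped lid, 68 mm across, 10 mm high.
- potato0: Bystander: potato, 62 mm across, 55 mm high.
- potato1: Bystander: potato, 62 mm across, 55 mm high.
Mind the look-alikes: they are no part of the job. Leave any pink look-alike of the blue_roller alone.

How it is judged:
By the outcome, as a careful person would: the job done as asked, in the order asked, and still so for the second after the job is handed in, with the robot touching nothing.
It also fails if it takes over 72 s, if anything falls off the work surface, if the arm or the gripper's body presses on something with over 40 N, if the wrist force passes 120 N, or if a joint passes its speed limit or range.

### The arm

A 6-joint arm with a two-finger parallel gripper is mounted at the origin on the work surface. World frame = base frame: x ahead of the robot, y to its left, z up, the work surface at z = 0. Lengths are in m, angles in degrees, forces in N, time in s.
With the tool pointing down it reaches from about 0.375 to 0.9 m from the base axis. Payload 3.1 kg.
Tool frame: the origin (TCP) lies midway between the tips of the shut fingers; the grasp point (between the pads) lies 19 mm behind it; z points along the fingers, y is the direction in which the jaws open and shut (so a half turn about z gives the same grasp; the last joint's range is limited). The gripper opens to 87 mm and grips with 3 to 60 N. Pads are 19 mm wide; open, the fingers measure 117 mm over their backs; the gripper's body (75 mm by 190 mm) begins 51 mm behind the grasp point.
Start: joints at [53.199, 30.224, 82.088, -0, 67.689, -10.227], TCP at [0.28, 0.559, 0.202] pointing down, gripper open.
Joint ranges: [-176.69, 176.69], [-43.24, 126.21], [12.49, 139.97], [-82, 262], [0, 151.66], [-163.58, 163.58]. Speed limits (degrees/s): [159.86, 159.86, 180, 180, 180, 180].

### API

Orientations are given as a 3x3 rotation matrix whose columns are the frame's x, y, z axes.
In Python, from rig import status, vision, bot, models gives the robot as it stands.
- The arm moves only by the tool send_rows, never from a script. Its argument "moves" is a list of rows, each a list of 7 numbers: the shift along the tool's x, y, z in units of 25 mm (1.0 is 25 mm), then the turn, a rotation vector about the tool's x, y, z in units of 10 degrees (1.0 is 10 degrees), then the closure, from -1 (fully open) to 1 (shut), so that 0 is half open. In form: [[dx, dy, dz, rx, ry, rz, hand], ...]. A call has 1 to 12 rows; each row shifts and turns the commanded pose from where the row before left it, along the tool's axes as they then stand; what a row does not reach is not made up. A row lasts 1/8 s, in which the tool goes at most 62.5 mm and 10.7 degrees, less where a joint would pass 70% of its speed; a pose out of reach is approached as far as the arm can. A call is refused whole if a number of a shift passes 1 or a number of a turn 1, either way. A call with a gripper value outside its range is refused whole. The fingers move at their own pace and stop on an object; the grip force is fixed at half the most. Time passes only in rows, so rows that do not move let the fingers close. It gives the time, the measured TCP pose, the force and the opening at its end, in the units of the state.
- status.read_state(): the state, without advancing time (a new reading comes with each control period).
- vision.capture(name): name is "scene" or "top"; returns a dict with "img" (480x640x3 uint8, red, green, blue), "depth" (480x640 float32, m along the optical axis (not along the pixel's ray), 0 where there is no reading), "fx", "fy", "cx", "cy" (pixels), "distortion" ([k1, k2, p1, p2, k3] as OpenCV has them; the pictures are not rectified), "pose" (4x4, takes a point from camera to world coordinates). Camera axes: x right, y up, looking along -z (the intrinsics and any distortion apply to the point x, -y, -z); pixel columns grow to the right and rows downward; lengths in m; the calibration is good to about 2 mm. A picture is of the moment at which its call begins.
- bot.hand_in(): hands the job in, once; it reports no verdict.
Trained networks look in the newest picture that a camera, given by its name, has taken for a name from the list of things; names that differ only in an ending like _2 or _b are one class to them, and where a whole thing is asked for, a point or a joint stands for the part that bears it (a point fixed in the world has none). Each returns a list of dicts, best first, with "confidence" (0 to 1); they miss things now and then, are a little off and sometimes report something else, mostly with a low value. They report only what shows in the picture. A call takes as long as a camera call. They do not tell look-alikes from the thing itself.
- models.masks_of(camera, name): "mask" (480x640 bool, what is visible of it) and "extent" ([left, top, right, bottom] in pixels, round what is visible of it).
- models.landmark_of(camera, name): "point" ([column, row] in pixels: a listed point, or the origin of a listed thing).
The state is a dict: "time_s": time; "joint_positions": joint angles; "qvel": joint speeds; "tau": joint torques, N m; "position": TCP position; "tcp_rot": TCP orientation; "force": force on the tool from outside, world axes, zero at the start; "moment": the same for the moment, N m; "opening": opening from 0.0 (shut) to 1.0 (fully open).
Only numpy, scipy, OpenCV 4.12 (cv2) and the standard library are available. Lean on these libraries where they do the work, as an engineer would, in place of code of your own. Each camera call takes 0.05 s, during which the arm holds its last target.

## Working session

There is one attempt and no reset: what is moved stays moved. The work goes in short steps, Python scripts to look and compute and a tool call to move; the robot and the scene stay as the last step left them, time stands still between calls to the robot, and variables do not carry over. Pictures are saved under pics/ and viewed, and the job is handed in when it is done.

Besides the shell and the picture viewer there is one more tool, called after "Request:" as a command line: name --pt "numbers of a row" for each row, then --argument value for the rest. send_rows: Moves the arm, as the interface text tells. Its arguments: {"type":"object","properties":{"moves":{"type":"array"}},"required":["moves"]}

```bash
mkdir -p pics; ls; python3 - <<'E'
from rig import status, vision, bot, models
import cv2
s=status.read_state(); print({k:s[k] for k in s})
for n in ("scene","top"):
    c=vision.capture(n); cv2.imwrite(f"pics/{n}0.png",c["img"][:,:,::-1]); print(n,c["fx"],c["fy"],c["cx"],c["cy"],c["distortion"],c["pose"])
E
```

```text
pics
{'time_s': 0.0, 'joint_positions': array([ 5.31965213e+01,  3.02792744e+01,  8.21576465e+01,  1.50109153e-04,
        6.76887027e+01, -1.02277931e+01]), 'qvel': array([ 0.00583865,  0.05760497, -0.05231844,  0.06210789,  0.07266028,
       -0.01688532]), 'tau': array([ 5.14809071e-04, -4.40039599e+01, -1.76592153e+01,  6.32181438e-02,
        5.81989659e-02, -1.64317989e-04]), 'position': array([0.27911098, 0.55833595, 0.20116138]), 'tcp_rot': array([[-8.94343466e-01,  4.47379072e-01, -1.31543372e-03],
       [ 4.47380834e-01,  8.94341832e-01, -1.75410813e-03],
       [ 3.91696134e-04, -2.15727498e-03, -9.99997596e-01]]), 'force': array([0.61063508, 0.58023498, 0.84494444]), 'moment': array([ 0.04654458,  0.00970391, -0.03559892]), 'opening': 0.9995421546153656}
scene 516.6189853678338 516.6189853678338 318.8843563369905 246.43183628704608 [0.02633528 0.         0.         0.         0.        ] [[ 0.43419554 -0.49166895  0.7548085   1.21009122]
 [ 0.90071567  0.24962699 -0.35552446 -0.31098438]
 [-0.01362024  0.83423498  0.55124085  0.59655637]
 [ 0.          0.          0.          1.        ]]
top 611.250501146659 611.250501146659 315.0346666094293 248.38044971439612 [-0.18493997  0.          0.          0.          0.        ] [[ 0.02500576  0.99158819 -0.12699442  0.37322186]
 [-0.9996302   0.02615954  0.00742532  0.01035213]
 [ 0.01068498  0.12676178  0.99187564  1.25260716]
 [ 0.          0.          0.          1.        ]]
```

View pics/scene0.png

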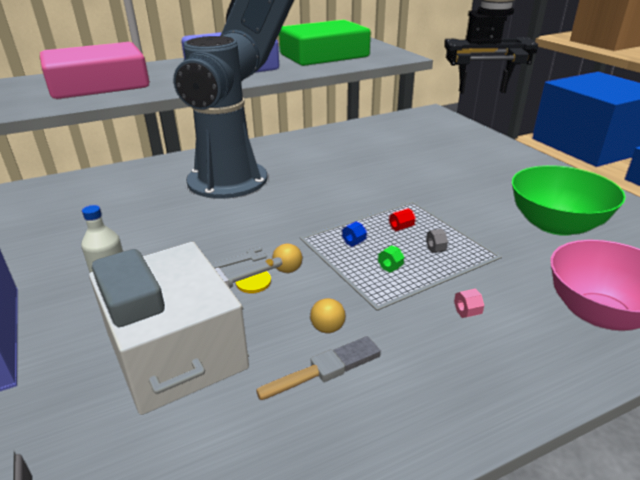

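View pics/top0.png

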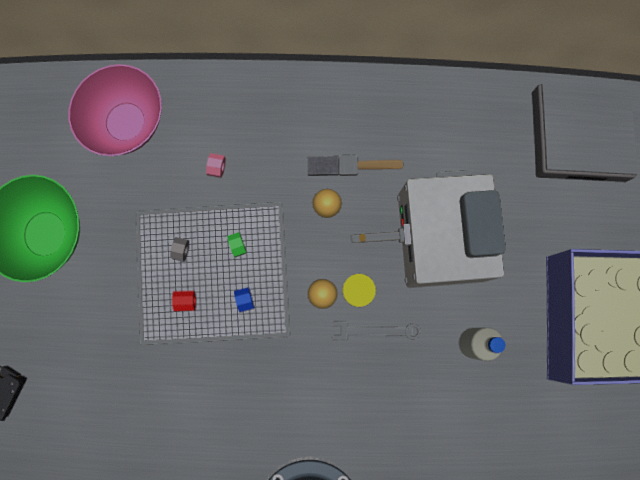

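```bash
cat > h.py <<'E'
import numpy as np, cv2
from rig import status, vision, bot, models
def K(c): return np.array([[c["fx"],0,c["cx"]],[0,c["fy"],c["cy"]],[0,0,1.]])
def rays(c,uv):
    p=cv2.undistortPoints(np.asarray(uv,float).reshape(-1,1,2),K(c),np.array(c["distortion"],float)).reshape(-1,2)
    return np.c_[p[:,0],-p[:,1],-np.ones(len(p))]   # camera axes
def toworld(c,P): return P@c["pose"][:3,:3].T+c["pose"][:3,3]
def at_z(c,uv,z):
    d=rays(c,uv)@c["pose"][:3,:3].T; o=c["pose"][:3,3]
    return o+d*((z-o[2])/d[:,2])[:,None]
def cloud(c,mask):
    v,u=np.nonzero(mask&(c["depth"]>0)); r=rays(c,np.c_[u,v]); return toworld(c,r*c["depth"][v,u][:,None])
def proj(c,P):
    P=np.atleast_2d(P); q=(P-c["pose"][:3,3])@c["pose"][:3,:3]; q=q*[1,-1,-1]
    return cv2.projectPoints(q.reshape(-1,1,3),np.zeros(3),np.zeros(3),K(c),np.array(c["distortion"],float))[0].reshape(-1,2)
E
python3 - <<'E'
from h import *
np.set_printoptions(precision=4,suppress=True)
C={n:vision.capture(n) for n in("top","scene")}
for n in C:
    for k in("blue_roller","green_roller","end_cap","worn_roller","slicer","tray"):
        for m in models.masks_of(n,k)[:2]:
            P=cloud(C[n],m["mask"]); print(n,k,round(m["confidence"],2),m["extent"],len(P),"med",np.median(P,0),"zmax",np.percentile(P[:,2],[2,50,95]))
    for k in("slicer_stop","slicer_end","slicer_ball","slicer","blue_roller","green_roller","end_cap","tray"):
        for l in models.landmark_of(n,k)[:1]:
            z={"slicer":0,"blue_roller":.028,"green_roller":.028,"end_cap":.026,"tray":0,"slicer_ball":.103}.get(k,.1)
            print(n,k,round(l["confidence"],2),l["point"],at_z(C[n],[l["point"]],z)[0])
c=C["top"]["img"][:,:,::-1]
cv2.imwrite("pics/t1.png",cv2.resize(c[160:300,330:510],None,fx=4,fy=4,interpolation=cv2.INTER_CUBIC))
cv2.imwrite("pics/t2.png",cv2.resize(c[200:345,130:300],None,fx=4,fy=4,interpolation=cv2.INTER_CUBIC))
E
```

```text
top blue_roller 0.91 [207.3, 152.8, 226.0, 177.6] 362 med [0.6957 0.2099 0.039 ] zmax [0.0074 0.039  0.0466]
top blue_roller 0.79 [234.2, 288.2, 255.4, 310.4] 362 med [0.4216 0.1391 0.047 ] zmax [0.0178 0.047  0.0533]
top green_roller 0.9 [225.2, 231.6, 249.1, 258.2] 332 med [0.5314 0.1591 0.046 ] zmax [0.0054 0.046  0.0531]
top end_cap 0.75 [171.8, 286.9, 193.1, 312.3] 487 med [0.4173 0.2611 0.0433] zmax [0.0057 0.0433 0.0492]
top worn_roller 0.84 [169.9, 240.0, 193.3, 259.6] 356 med [0.5189 0.2729 0.0454] zmax [0.015  0.0454 0.0523]
top worn_roller 0.57 [173.2, 290.0, 196.5, 312.4] 488 med [0.4173 0.2589 0.0433] zmax [0.0112 0.0433 0.0492]
top slicer 0.81 [353.5, 169.5, 504.5, 289.9] 11215 med [ 0.5538 -0.2495  0.1304] zmax [0.0368 0.1304 0.1762]
top slicer 0.71 [316.5, 188.9, 339.7, 219.5] 609 med [ 0.6197 -0.0203  0.0476] zmax [0.0312 0.0476 0.0562]
top tray 0.93 [137.4, 201.8, 291.5, 344.3] 18424 med [0.4762 0.2103 0.0066] zmax [0.0012 0.0066 0.0113]
top slicer_stop 0.78 [400.9, 232.5] [ 0.5558 -0.1621  0.1   ]
top slicer_end 0.98 [348.6, 235.6] [ 0.5471 -0.0617  0.1   ]
top sli
[... 832 characters left out ...]
9]
scene slicer 0.74 [89.7, 242.5, 280.5, 414.7] 19470 med [ 0.6406 -0.2676  0.1291] zmax [0.0085 0.1291 0.1756]
scene tray 0.75 [303.2, 199.8, 502.3, 310.3] 9779 med [0.5116 0.2002 0.0071] zmax [0.0046 0.0071 0.0104]
scene slicer_stop 0.72 [231.0, 280.9] [ 0.5564 -0.1584  0.1   ]
scene slicer_end 0.67 [278.1, 262.6] [ 0.5434 -0.0726  0.1   ]
scene slicer_ball 0.88 [269.4, 266.0] [ 0.55   -0.0905  0.103 ]
scene slicer 0.55 [225.2, 330.5] [ 0.5532 -0.1786  0.    ]
scene blue_roller 0.85 [353.9, 236.7] [0.4315 0.1355 0.028 ]
scene green_roller 0.8 [384.5, 259.2] [0.5286 0.1487 0.028 ]
scene end_cap 0.61 [404.7, 222.6] [0.4287 0.2612 0.026 ]
scene tray 0.59 [399.0, 251.5] [0.4848 0.2124 0.    ]
```

View pics/t1.png

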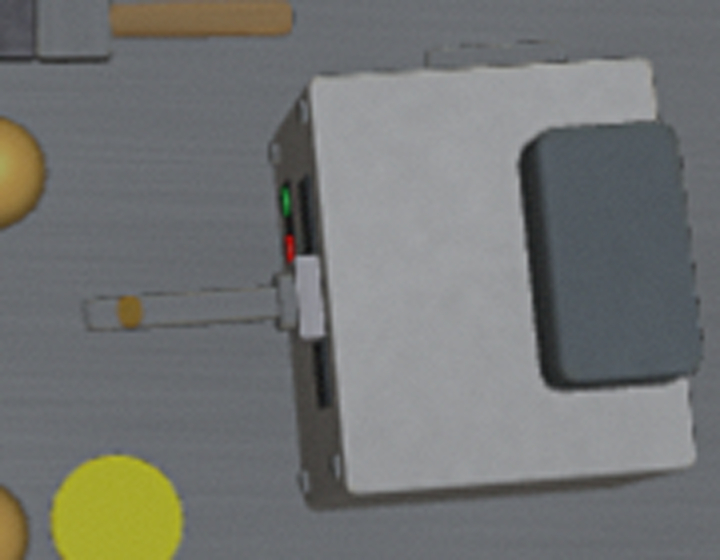

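View pics/t2.png

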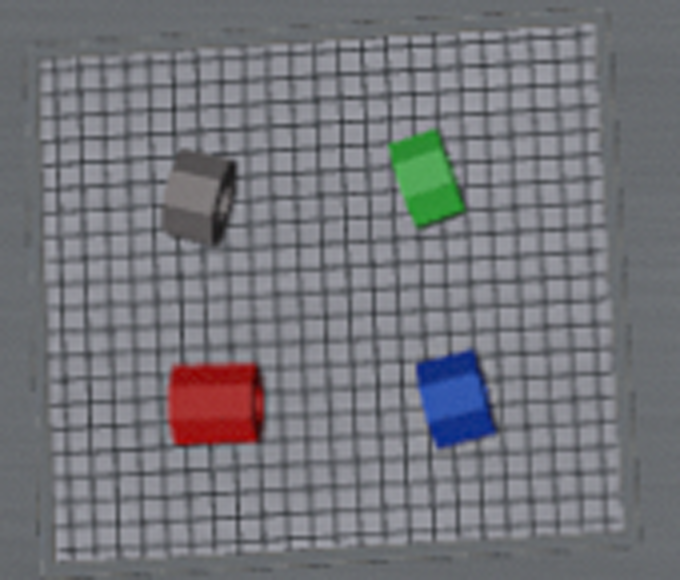

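```bash
python3 - <<'E'
from h import *
np.set_printoptions(precision=4,suppress=True)
for n in("top","scene"):
    c=vision.capture(n)
    np.savez(f"/tmp/{n}.npz",**c)
    P=cloud(c,np.ones((480,640),bool))
    R=(P[:,0]>.35)&(P[:,0]<.75)&(P[:,1]<0.0)&(P[:,1]>-.45)
    Q=P[R]
    T=Q[(Q[:,2]>.12)&(Q[:,2]<.138)&(Q[:,1]<-.17)]
    r=cv2.minAreaRect((T[:,:2]*1000).astype(np.float32)); print(n,"top rect",r,cv2.boxPoints(r),np.median(T[:,2]))
    S=Q[(Q[:,2]>.095)&(Q[:,2]<.115)&(Q[:,1]>-.158)&(abs(Q[:,0]-.55)<.05)]
    print(len(S),"shaft top z",np.percentile(S[:,2],[5,50,90]), S[:,1].max(),S[:,1].min())
    for y in np.arange(-.15,-.05,.01):
        s=S[abs(S[:,1]-y)<.005]
        if len(s): print(round(y,3),len(s),s[:,0].mean(),s[:,0].min(),s[:,0].max(),s[:,2].max())
    H=Q[Q[:,2]>.165]; print("hump",H.min(0),H.max(0))
    for nm,(x0,x1,y0,y1) in dict(pot1=(.38,.5,-.08,.03),pot2=(.57,.68,-.08,.03)).items():
        q=P[(P[:,0]>x0)&(P[:,0]<x1)&(P[:,1]>y0)&(P[:,1]<y1)&(P[:,2]>.02)]; print(nm,q.min(0),q.max(0))
E
```

```text
top top rect ((505.6627197265625, -265.2197570800781), (319.8002014160156, 175.12965393066406), 5.870509147644043) [[ 337.645  -194.4688]
 [ 355.5574 -368.68  ]
 [ 673.6804 -335.9707]
 [ 655.7681 -161.7595]] 0.13016798776872585
406 shaft top z [0.1013 0.1071 0.1104] -0.06775688006046879 -0.15760288030627076
-0.15 40 0.5486638078019631 0.5419791693840723 0.5560243971734501 0.11217381047465369
-0.14 44 0.5477208998392759 0.5401513707907879 0.5559790588953892 0.11337894485099409
-0.13 45 0.5467873122893263 0.5398630424271295 0.5556784688470741 0.11136248465153753
-0.12 45 0.5461833445539651 0.5390018797503919 0.5533960342929705 0.11133226278967179
-0.11 44 0.5448728662770109 0.5377103978064056 0.5530155954131978 0.11131676890925624
-0.1 40 0.5435515557763203 0.5371522925250227 0.5529051732559077 0.11325335593938801
-0.09 42 0.5426700505681256 0.5351940505984567 0.5503245507126727 0.11277945377464849
-0.08 52 0.5421648311824475 0.5345880867299442 0.5499876645982551 0.11289204924468121
-0.07 32 0.5408442854051768 0.5345217792383551 0.5482404710881457 0.11242784057173716
hump [ 0.351  -0.3
[... 685 characters left out ...]
47 0.10914456629572461
-0.12 56 0.5506578390487927 0.5419908496032445 0.5558301705141765 0.11038325921502595
-0.11 58 0.5498952619909796 0.5415099193989216 0.5545949390756305 0.11006820421512126
-0.1 56 0.5488263328006203 0.5413070208170228 0.5534008365664929 0.11231351943874929
-0.09 62 0.548071490421498 0.5397491664179599 0.5537266421071031 0.11374275902248754
-0.08 52 0.5473581013226012 0.5396673876711533 0.5519253787088589 0.10999136898760786
-0.07 30 0.5457667437211917 0.5350973740694671 0.5507514608143114 0.1094793050053911
hump [ 0.3503 -0.348   0.165 ] [ 0.6319 -0.2693  0.1785]
pot1 [ 0.4188 -0.0462  0.0202] [0.4712 0.0116 0.0571]
pot2 [ 0.6037 -0.0531  0.0201] [0.6564 0.0059 0.0573]
```

```bash
cat > fit.py <<'E'
from h import *
from scipy.optimize import minimize
def verts(W,L,x,y,z,yaw,roll=0.0):
    a=np.deg2rad(22.5+45*np.arange(8))+roll; r=W/2/np.cos(np.pi/8)
    p=np.array([[s*L/2,r*np.cos(t),r*np.sin(t)] for s in(-1,1) for t in a])
    c,s=np.cos(yaw),np.sin(yaw); R=np.array([[c,-s,0],[s,c,0],[0,0,1]])
    return p@R.T+[x,y,z]
def colmask(c,col,near,rad=45):
    h=cv2.cvtColor(c["img"],cv2.COLOR_RGB2HSV).astype(int); H,S,V=h[...,0],h[...,1],h[...,2]
    m={"blue":(abs(H-113)<14)&(S>120),"green":(abs(H-60)<14)&(S>120),"red":((H<8)|(H>172))&(S>120)}[col]&(V>40)
    yy,xx=np.mgrid[:480,:640]; return m&(abs(xx-near[0])<rad)&(abs(yy-near[1])<rad)
def fit(c,m,W,L,z,x0,fixyaw=None):
    k=8; v,u=np.nonzero(m); u0,v0,u1,v1=u.min()-10,v.min()-10,u.max()+11,v.max()+11
    big=cv2.resize(m[v0:v1,u0:u1].astype(np.float32),None,fx=k,fy=k,interpolation=cv2.INTER_LINEAR)>.5
    def cost(q):
        yaw=q[2]*20 if fixyaw is None else fixyaw
        p=proj(c,verts(W,L,q[0],q[1],z,yaw)); p=(p-[u0,v0]+.5)*k-.5
        im=np.zeros(big.shape,np.uint8); cv2.fillConvexPoly(im,np.round(cv2.convexHull(p.astype(np.float32))*16).astype(np.int32),1,shift=4)
        im=im>0; return 1-(im&big).sum()/(im|big).sum()
    best=None
    for dy in (-.3,-.1,.1,.3):
        q0=np.array([x0[0],x0[1],(x0[2]+dy)/20])
        s=np.array([q0,q0+[.006,0,0],q0+[0,.006,0],q0+[0,0,.2/20]])
        r=minimize(cost,q0,method="Nelder-Mead",options=dict(initial_simplex=s,xatol=1e-5,fatol=1e-5))
        if best is None or r.fun<best.fun: best=r
    return best.x[0],best.x[1],np.rad2deg(best.x[2]*20),best.fun
E
python3 - <<'E'
from fit import *
np.set_printoptions(precision=4,suppress=True)
C={n:dict(np.load(f"/tmp/{n}.npz")) for n in("top","scene")}
for col,W,L,z,p,g in(("blue",.044,.03,.028,(.425,.137),-1.3),("green",.044,.026,.028,(.534,.158),-1.2),("red",.04,.042,.026,(.42,.258),-1.57)):
    for n in C:
        px=proj(C[n],[[*p,z]])[0]; m=colmask(C[n],col,px,30)
        print(col,n,m.sum(),np.array(fit(C[n],m,W,L,z,(*p,g))))
for n in C:
    c=C[n]; P=cloud(c,np.ones((480,640),bool))
    S=P[(P[:,2]>.095)&(P[:,2]<.115)&(P[:,1]>-.155)&(P[:,1]<-.06)&(abs(P[:,0]-.547)<.02)]
    print(n,np.rad2deg(np.arctan(np.polyfit(S[:,1],S[:,0],1)[0])))
    T=P[(P[:,2]>.127)&(P[:,2]<.133)&(P[:,1]<-.17)&(P[:,1]>-.26)&(P[:,0]>.44)&(P[:,0]<.68)]
    r=cv2.minAreaRect((T[:,:2]*1000).astype(np.float32)); print(n,"top rect",r,cv2.boxPoints(r).tolist())
c=C["scene"]["img"][:,:,::-1]
cv2.imwrite("pics/s1.png",cv2.resize(c[190:320,300:500],None,fx=4,fy=4,interpolation=cv2.INTER_CUBIC))
E
```

```text
blue top 344 [  0.4232   0.1421 -73.2153   0.0897]
blue scene 443 [  0.4203   0.1419 -78.2143   0.0794]
green top 281 [  0.5344   0.1609 -67.035    0.1293]
green scene 487 [  0.5314   0.1606 -78.2763   0.0806]
red top 452 [  0.4172   0.2632 -88.2958   0.0658]
red scene 433 [  0.4137   0.2642 -82.3704   0.098 ]
top -5.600406643693996
top top rect ((560.25390625, -217.43186950683594), (200.8988037109375, 89.96382904052734), 1.6047959327697754) [[458.5841979980469, -175.28070068359375], [461.1036071777344, -265.2092590332031], [661.923583984375, -259.5830383300781], [659.4041748046875, -169.65447998046875]]
scene -5.436188571059784
scene top rect ((561.255615234375, -223.05113220214844), (200.12680053710938, 89.02565002441406), 4.314775466918945) [[458.12689208984375, -186.19281005859375], [464.82476806640625, -274.9661560058594], [664.3843383789062, -259.9094543457031], [657.6864624023438, -171.1361083984375]]
```

View pics/s1.png

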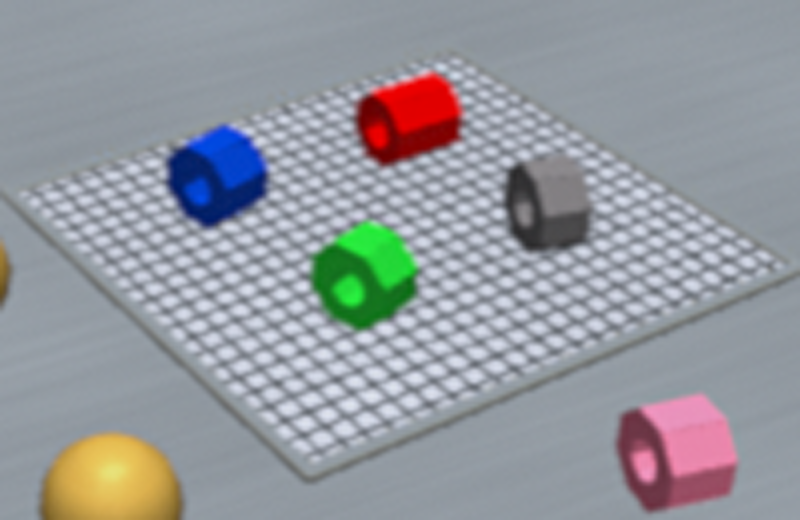

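```bash
cat > plan.py <<'E'
import sys, numpy as np, math
from rig import status
def st():
    s=status.read_state(); return s,np.array(s["position"]),np.array(s["tcp_rot"])
def show():
    s,p,R=st(); print("t %.2f p %s yaw %.2f tilt %s F %s M %s open %.3f"%(s["time_s"],np.round(p*1000,1),math.degrees(math.atan2(R[1,0],R[0,0])),np.round(np.degrees(R[:2,2]),2),np.round(s["force"],1),np.round(s["moment"],2),s["opening"]))
def plan(target,yaw,hand,smax=0.95,tilt=True):
    s,p,R=st(); d=np.array(target)-p
    y0=math.atan2(R[1,0],R[0,0]); dy=(math.radians(yaw)-y0+math.pi)%(2*math.pi)-math.pi
    # frame: x=(cos,sin), y=(sin,-cos), z=down
    n=1
    while True:
        n+=0
        rows=[];ok=True;yy=y0
        for i in range(n):
            c,sn=math.cos(yy),math.sin(yy); w=d/n
            t=np.array([w[0]*c+w[1]*sn, w[0]*sn-w[1]*c, -w[2]])/.025
            r=-math.degrees(dy)/n/10
            if abs(t).max()>smax or abs(r)>1: ok=False
            rows.append([round(v,2) for v in (*t,0,0,r)]+[hand]); yy+=dy/n
        if ok: break
        n+=1
    print(n,"rows"); 
    for r in rows: print(r)
if __name__=="__main__":
    show()
    if len(sys.argv)>1:
        a=[float(v) for v in sys.argv[1:]]; plan(a[:3],a[3],a[4],a[5] if len(a)>5 else .95)
E
python3 plan.py .422 .142 .06 104.5 -1
```

```text
t 1.70 p [279.5 559.  202.1] yaw 153.43 tilt [-0. -0.] F [0.8 0.7 0.1] M [ 0.02 -0.04 -0.01] open 1.002
19 rows
[np.float64(-0.66), np.float64(-0.65), np.float64(0.3), 0, 0, 0.26, -1.0]
[np.float64(-0.69), np.float64(-0.62), np.float64(0.3), 0, 0, 0.26, -1.0]
[np.float64(-0.72), np.float64(-0.59), np.float64(0.3), 0, 0, 0.26, -1.0]
[np.float64(-0.74), np.float64(-0.56), np.float64(0.3), 0, 0, 0.26, -1.0]
[np.float64(-0.77), np.float64(-0.52), np.float64(0.3), 0, 0, 0.26, -1.0]
[np.float64(-0.79), np.float64(-0.49), np.float64(0.3), 0, 0, 0.26, -1.0]
[np.float64(-0.81), np.float64(-0.45), np.float64(0.3), 0, 0, 0.26, -1.0]
[np.float64(-0.83), np.float64(-0.41), np.float64(0.3), 0, 0, 0.26, -1.0]
[np.float64(-0.85), np.float64(-0.38), np.float64(0.3), 0, 0, 0.26, -1.0]
[np.float64(-0.86), np.float64(-0.34), np.float64(0.3), 0, 0, 0.26, -1.0]
[np.float64(-0.88), np.float64(-0.3), np.float64(0.3), 0, 0, 0.26, -1.0]
[np.float64(-0.89), np.float64(-0.26), np.float64(0.3), 0, 0, 0.26, -1.0]
[np.float64(-0.9), np.float64(-0.22), np.float64(0.3), 0, 0, 0.26, -1.0]
[np.float64(-0.91), np.float64(-0.18), np.float64(0.3), 0, 0, 0.26, -1.0]
[np.float64(-0.92), np.float64(-0.14), np.float64(0.3), 0, 0, 0.26, -1.0]
[np.float64(-0.92), np.float64(-0.1), np.float64(0.3), 0, 0, 0.26, -1.0]
[np.float64(-0.93), np.float64(-0.05), np.float64(0.3), 0, 0, 0.26, -1.0]
[np.float64(-0.93), np.float64(-0.01), np.float64(0.3), 0, 0, 0.26, -1.0]
[np.float64(-0.93), np.float64(0.03), np.float64(0.3), 0, 0, 0.26, -1.0]
```

Request:
send_rows --pt "-0.66 -0.65 0.3 0 0 0.26 -1" --pt "-0.69 -0.62 0.3 0 0 0.26 -1" --pt "-0.72 -0.59 0.3 0 0 0.26 -1" --pt "-0.74 -0.56 0.3 0 0 0.26 -1" --pt "-0.77 -0.52 0.3 0 0 0.26 -1" --pt "-0.79 -0.49 0.3 0 0 0.26 -1" --pt "-0.81 -0.45 0.3 0 0 0.26 -1" --pt "-0.83 -0.41 0.3 0 0 0.26 -1" --pt "-0.85 -0.38 0.3 0 0 0.26 -1" --pt "-0.86 -0.34 0.3 0 0 0.26 -1" --pt "-0.88 -0.3 0.3 0 0 0.26 -1" --pt "-0.89 -0.26 0.3 0 0 0.26 -1"

```text
time_s: 3.2
position: [0.3695, 0.2948, 0.1122]
tcp_rot: [[-0.532, 0.847, 0.001], [0.847, 0.532, 0.0], [-0.0, 0.001, -1.0]]
force: [0.2, 0.3, -0.1]
opening: 1.003
```

Request:
send_rows --pt "-0.9 -0.22 0.3 0 0 0.26 -1" --pt "-0.91 -0.18 0.3 0 0 0.26 -1" --pt "-0.92 -0.14 0.3 0 0 0.26 -1" --pt "-0.92 -0.1 0.3 0 0 0.26 -1" --pt "-0.93 -0.05 0.3 0 0 0.26 -1" --pt "-0.93 -0.01 0.3 0 0 0.26 -1" --pt "-0.93 0.03 0.3 0 0 0.26 -1" --pt "0 0 0 0 0 0 -1"

```text
time_s: 4.2
position: [0.4213, 0.1401, 0.0594]
tcp_rot: [[-0.24, 0.971, 0.0], [0.971, 0.24, -0.0], [-0.0, 0.0, -1.0]]
force: [0.0, -0.2, -1.1]
opening: 1.004
```

```bash
sed -i 's/round(v,2) for v/round(float(v),2) for v/' plan.py; python3 plan.py .422 .142 .011 104.5 -1; python3 - <<'E'
from h import *
for n in("top","scene"):
    c=vision.capture(n); u,v=proj(c,[[.422,.142,.03]])[0].astype(int)
    a=c["img"][max(v-70,0):v+70,u-80:u+80,::-1]; cv2.imwrite(f"pics/b_{n}.png",cv2.resize(a,None,fx=4,fy=4))
E
```

```text
t 4.20 p [421.3 140.1  59.4] yaw 103.88 tilt [ 0.01 -0.  ] F [ 0.  -0.2 -1.1] M [-0.04  0.02 -0.01] open 1.004
3 rows
[0.02, 0.02, 0.65, 0.0, 0.0, -0.02, -1.0]
[0.02, 0.02, 0.65, 0.0, 0.0, -0.02, -1.0]
[0.02, 0.02, 0.65, 0.0, 0.0, -0.02, -1.0]
```

View pics/b_scene.png

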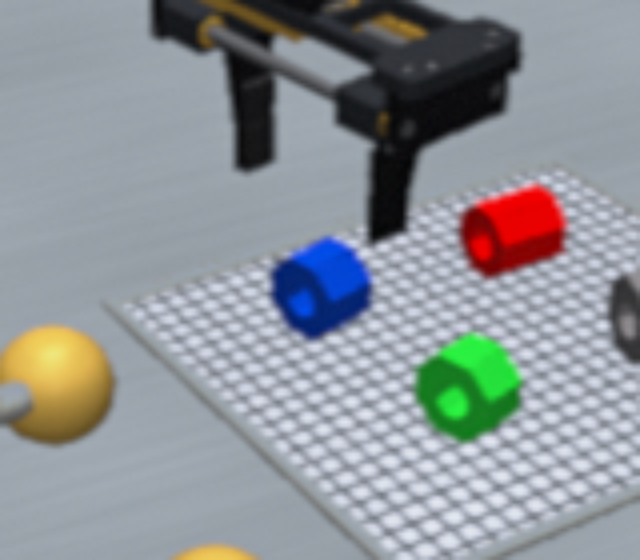

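Request:
send_rows --pt "0.02 0.02 0.65 0 0 0 -1" --pt "0.02 0.02 0.65 0 0 0 -1" --pt "0.02 0.02 0.65 0 0 0 -1" --pt "0 0 0 0 0 0 1" --pt "0 0 0 0 0 0 1" --pt "0 0 0 0 0 0 1" --pt "0 0 0 0 0 0 1" --pt "0 0 0 0 0 0 1"

```text
time_s: 5.3
position: [0.4219, 0.1429, 0.0112]
tcp_rot: [[-0.242, 0.97, 0.001], [0.97, 0.242, 0.0], [-0.0, 0.001, -1.0]]
force: [0.8, -0.0, 0.7]
opening: 0.51
```

```bash
for i in 1 2 3; do python3 plan.py;done
```

```text
t 5.30 p [421.9 142.9  11.2] yaw 104.02 tilt [0.07 0.  ] F [ 0.8 -0.   0.7] M [-0.1  -0.15  0.01] open 0.510
t 5.30 p [421.9 142.9  11.2] yaw 104.02 tilt [0.07 0.  ] F [ 0.8 -0.   0.7] M [-0.1  -0.15  0.01] open 0.510
t 5.30 p [421.9 142.9  11.2] yaw 104.02 tilt [0.07 0.  ] F [ 0.8 -0.   0.7] M [-0.1  -0.15  0.01] open 0.510
```

Request:
send_rows --pt "0 0 -0.5 0 0 0 1" --pt "0 0 -0.9 0 0 0 1" --pt "-0.3 0.3 -0.9 0 0 0.2 1" --pt "-0.6 0.5 -0.6 0 0 0.2 1"

```text
time_s: 5.8
position: [0.4456, 0.1255, 0.085]
tcp_rot: [[-0.174, 0.985, 0.0], [0.985, 0.174, 0.0], [0.0, 0.0, -1.0]]
force: [0.7, 0.3, -0.9]
opening: 0.5
```

```bash
python3 plan.py .538 -.030 .0832 95.5 1
```

```text
t 5.80 p [445.6 125.5  85. ] yaw 100.02 tilt [0.01 0.  ] F [ 0.7  0.3 -0.9] M [-0.05 -0.04 -0.02] open 0.500
8 rows
[-0.85, 0.32, 0.01, 0.0, 0.0, 0.06, 1.0]
[-0.84, 0.33, 0.01, 0.0, 0.0, 0.06, 1.0]
[-0.84, 0.34, 0.01, 0.0, 0.0, 0.06, 1.0]
[-0.84, 0.34, 0.01, 0.0, 0.0, 0.06, 1.0]
[-0.83, 0.35, 0.01, 0.0, 0.0, 0.06, 1.0]
[-0.83, 0.36, 0.01, 0.0, 0.0, 0.06, 1.0]
[-0.83, 0.37, 0.01, 0.0, 0.0, 0.06, 1.0]
[-0.82, 0.38, 0.01, 0.0, 0.0, 0.06, 1.0]
```

Request:
send_rows --pt "-0.85 0.32 0 0 0 0.06 1" --pt "-0.84 0.33 0 0 0 0.06 1" --pt "-0.84 0.34 0 0 0 0.06 1" --pt "-0.84 0.34 0 0 0 0.06 1" --pt "-0.83 0.35 0 0 0 0.06 1" --pt "-0.83 0.36 0 0 0 0.06 1" --pt "-0.7 0.37 0 0 0 0.06 1" --pt "-0.6 0.38 0 0 0 0.06 1" --pt "0 0 0 0 0 0 1" --pt "0 0 0 0 0 0 1"

```text
time_s: 7.05
position: [0.5364, -0.0213, 0.0831]
tcp_rot: [[-0.091, 0.996, -0.002], [0.996, 0.091, 0.001], [0.001, -0.002, -1.0]]
force: [-0.2, 0.2, -0.8]
opening: 0.5
```

```bash
python3 plan.py .538 -.030 .0832 95.5 1;  python3 - <<'E'
from h import *
for n in("top","scene"):
    c=vision.capture(n); np.savez(f"/tmp/{n}1.npz",**c); u,v=proj(c,[[.54,-.06,.1]])[0].astype(int)
    a=c["img"][max(v-70,0):v+70,u-90:u+90,::-1]; cv2.imwrite(f"pics/c_{n}.png",cv2.resize(a,None,fx=4,fy=4,interpolation=cv2.INTER_CUBIC)); print(n,u-90,v-70)
E
python3 plan.py
```

```text
t 7.05 p [536.4 -21.3  83.1] yaw 95.23 tilt [-0.09  0.04] F [-0.2  0.2 -0.8] M [-0.12  0.09  0.  ] open 0.500
1 rows
[-0.35, 0.03, -0.0, 0.0, 0.0, -0.03, 1.0]
top 257 169
scene 194 189
t 7.15 p [536.3 -21.   83.2] yaw 95.27 tilt [-0.08  0.03] F [-0.2  0.8 -0.2] M [-0.1   0.03 -0.05] open 0.499
```

View pics/c_scene.png

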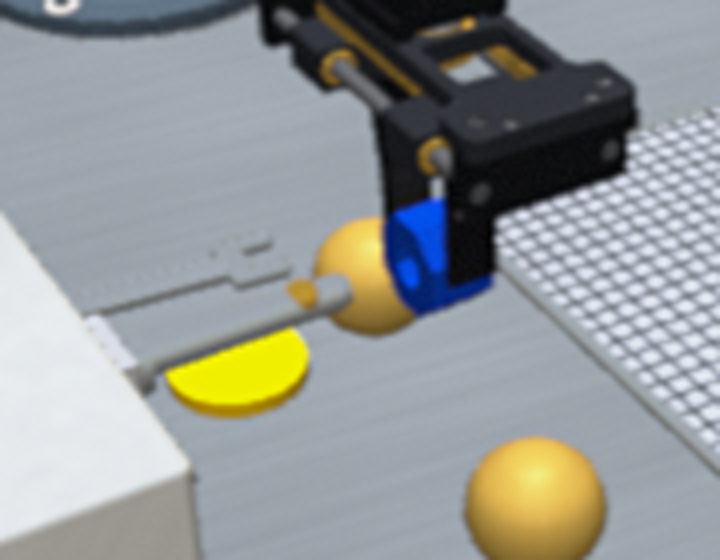

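View pics/c_top.png

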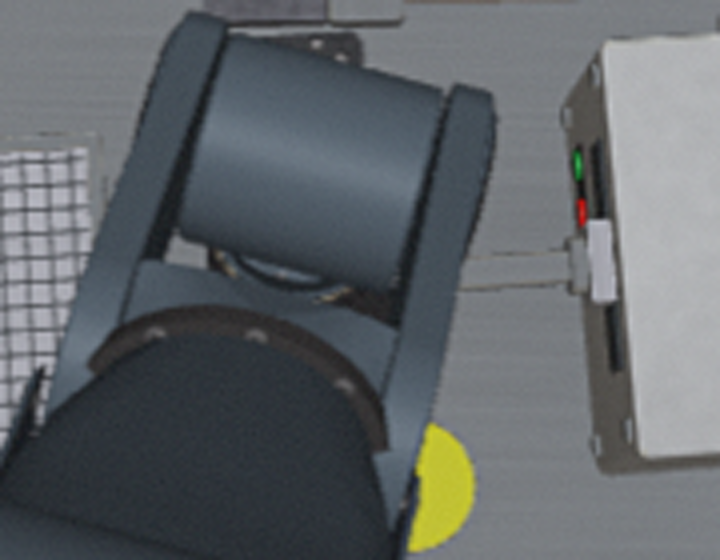

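```bash
cat > ov.py <<'E'
from h import *
def overlay(c,roll,sh,name,u0,v0,w,h,k=10):
    # roll: (center xyz, yawdeg, W, L) ; sh: (x at y=-0.1, slope) axis
    im=cv2.resize(c["img"][v0:v0+h,u0:u0+w,::-1],None,fx=k,fy=k,interpolation=cv2.INTER_CUBIC).copy()
    T=lambda P:np.round(((proj(c,P)-[u0,v0]+.5)*k-.5)).astype(int)
    if roll:
        (ctr,yaw,W,L)=roll; a=np.deg2rad(yaw); ax=np.array([np.cos(a),np.sin(a),0]); la=np.array([-ax[1],ax[0],0]); up=np.array([0,0,1])
        f=np.array(ctr)+ax*L/2
        t=np.deg2rad(22.5+45*np.arange(9)); r=W/2/np.cos(np.pi/8)
        cv2.polylines(im,[T(f+np.outer(r*np.cos(t),la)+np.outer(r*np.sin(t),up))],False,(255,255,255),1)
        t=np.linspace(0,6.3,60); cv2.polylines(im,[T(f+.009*np.outer(np.cos(t),la)+.009*np.outer(np.sin(t),up))],False,(0,255,255),1)
    x0,sl,z=sh; ys=np.linspace(-.14,-.068,2); ax=np.c_[x0+sl*(ys+.1),ys,0*ys+z]
    C=c["pose"][:3,3]; d=ax[1]-ax[0]; d/=np.linalg.norm(d); v=C-ax.mean(0); n=np.cross(d,v); n/=np.linalg.norm(n)
    for s in(-1,1): cv2.polylines(im,[T(ax+s*.008*n)],False,(0,0,255),1)
    cv2.polylines(im,[T(ax)],False,(0,255,0),1)
    cv2.imwrite(name,im)
E
python3 - <<'E'
from ov import *
c=dict(np.load("/tmp/scene1.npz"))
overlay(c,((.5364,-.0212,.1),-84.6,.044,.03),(.5445,-.098,.1),"pics/d1.png",225,235,75,50)
E
```

```text
(no output)
```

View pics/d1.png

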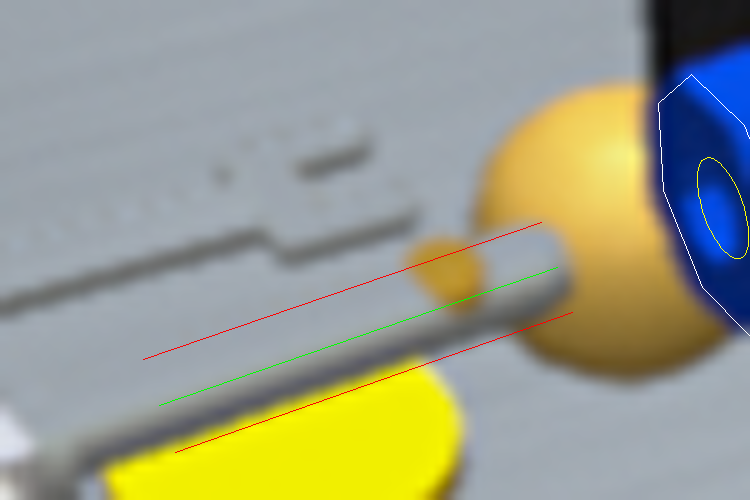

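Request:
send_rows --pt "-0.6 0.02 0 0 0 0 1" --pt "-0.4 0 0 0 0 0 1" --pt "-0.08 0 0 0 0 0 1" --pt "0 0 0 0 0 0 1"

```text
time_s: 7.65
position: [0.54, -0.0489, 0.0834]
tcp_rot: [[-0.09, 0.996, -0.0], [0.996, 0.09, 0.0], [0.0, -0.0, -1.0]]
force: [0.2, -0.5, -1.1]
opening: 0.502
```

```bash
python3 plan.py;  python3 - <<'E'
from ov import *
c=vision.capture("scene"); np.savez("/tmp/scene2.npz",**c)
s=status.read_state(); p=s["position"]
overlay(c,((p[0],p[1],p[2]+.0168),-84.7,.044,.03),(.5435,-.098,.1),"pics/d2.png",245,230,75,50)
E
```

```text
t 7.65 p [540.  -48.9  83.4] yaw 95.18 tilt [-0.01  0.01] F [ 0.2 -0.5 -1.1] M [-0.08  0.04 -0.  ] open 0.502
```

View pics/d2.png

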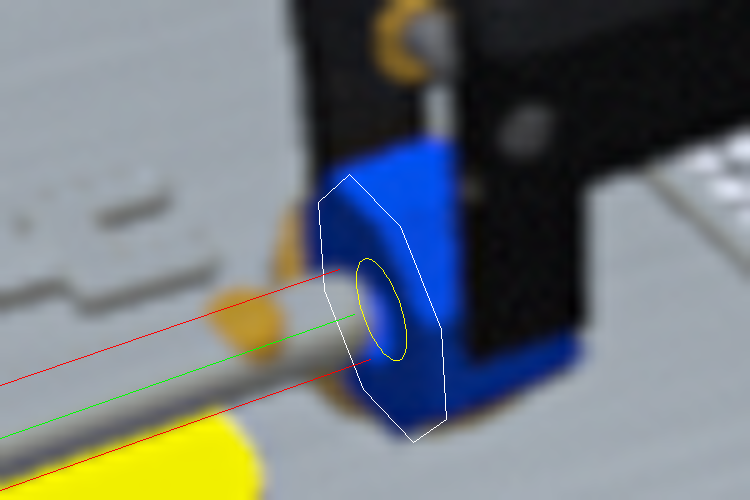

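Request:
send_rows --pt "0 0.03 0 0 0 -0.03 1" --pt "-0.06 0 0 0 0 0 1" --pt "-0.06 0 0 0 0 0 1" --pt "0 0 0 0 0 0 1"

```text
time_s: 8.2
position: [0.5412, -0.0515, 0.0834]
tcp_rot: [[-0.096, 0.995, 0.0], [0.995, 0.096, -0.0], [-0.0, 0.0, -1.0]]
force: [-0.4, -0.2, -1.5]
opening: 0.502
```

```bash
python3 plan.py
```

```text
t 8.20 p [541.2 -51.5  83.4] yaw 95.52 tilt [ 0. -0.] F [-0.4 -0.2 -1.5] M [-0.04  0.03  0.04] open 0.502
```

Request:
send_rows --pt "-0.06 0 0 0 0 0 1" --pt "-0.06 0 0 0 0 0 1" --pt "0 0 0 0 0 0 1"

```text
time_s: 8.57
position: [0.5413, -0.0546, 0.0833]
tcp_rot: [[-0.096, 0.995, -0.0], [0.995, 0.096, -0.0], [0.0, -0.0, -1.0]]
force: [-0.0, -0.8, -1.3]
opening: 0.496
```

```bash
python3 plan.py
```

```text
t 8.57 p [541.3 -54.6  83.3] yaw 95.52 tilt [-0.02 -0.  ] F [-0.  -0.8 -1.3] M [-0.06  0.08  0.02] open 0.496
```

Request:
send_rows --pt "-0.06 0 0 0 0 0 1" --pt "-0.06 0 0 0 0 0 1" --pt "0 0 0 0 0 0 1"

```text
time_s: 8.95
position: [0.5416, -0.0576, 0.0834]
tcp_rot: [[-0.096, 0.995, -0.0], [0.995, 0.096, -0.0], [-0.0, -0.0, -1.0]]
force: [0.2, -1.1, -1.4]
opening: 0.497
```

```bash
python3 plan.py
```

```text
t 8.95 p [541.6 -57.6  83.4] yaw 95.52 tilt [-0.01 -0.  ] F [ 0.2 -1.1 -1.4] M [-0.12  0.14  0.02] open 0.497
```

Request:
send_rows --pt "-0.06 0 0 0 0 0 1" --pt "-0.06 0 0 0 0 0 1" --pt "0 0 0 0 0 0 1"

```text
time_s: 9.32
position: [0.5419, -0.0606, 0.0834]
tcp_rot: [[-0.096, 0.995, -0.0], [0.995, 0.096, -0.0], [-0.0, -0.0, -1.0]]
force: [-0.9, -0.8, -0.4]
opening: 0.5
```

```bash
python3 plan.py;  python3 - <<'E'
from ov import *
c=vision.capture("scene"); np.savez("/tmp/scene3.npz",**c)
s=status.read_state(); p=s["position"]
overlay(c,((p[0],p[1],p[2]+.0168),-84.5,.044,.03),(.5435,-.098,.1),"pics/d3.png",235,230,75,50)
E
```

```text
t 9.32 p [541.9 -60.6  83.4] yaw 95.52 tilt [-0.01 -0.01] F [-0.9 -0.8 -0.4] M [-0.19  0.13 -0.01] open 0.500
```

View pics/d3.png

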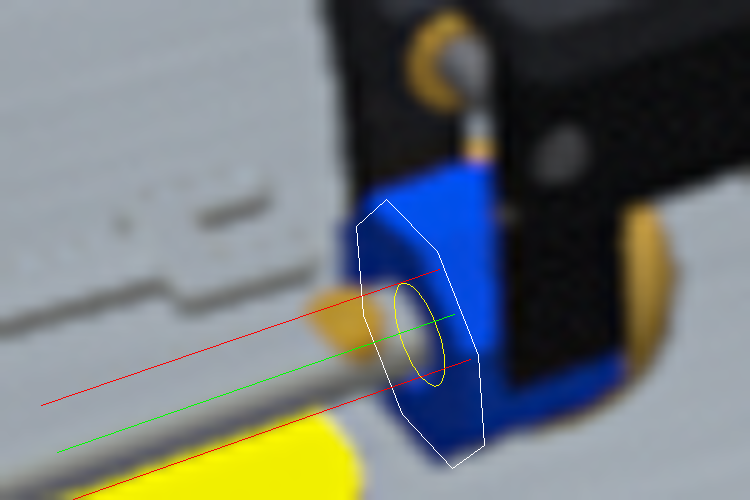

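Request:
send_rows --pt "-0.06 0 0 0 0 0 1" --pt "-0.06 0 0 0 0 0 1" --pt "-0.06 0 0 0 0 0 1" --pt "0 0 0 0 0 0 1"

```text
time_s: 9.88
position: [0.5424, -0.0651, 0.0834]
tcp_rot: [[-0.096, 0.995, -0.0], [0.995, 0.096, -0.0], [-0.0, -0.0, -1.0]]
force: [-0.8, -0.3, -0.2]
opening: 0.501
```

```bash
python3 plan.py
```

```text
t 9.88 p [542.4 -65.1  83.4] yaw 95.52 tilt [-0.01 -0.01] F [-0.8 -0.3 -0.2] M [-0.08  0.22  0.04] open 0.501
```

Request:
send_rows --pt "-0.06 0 0 0 0 0 1" --pt "-0.06 0 0 0 0 0 1" --pt "-0.06 0 0 0 0 0 1" --pt "0 0 0 0 0 0 1"

```text
time_s: 10.38
position: [0.5428, -0.0698, 0.0835]
tcp_rot: [[-0.096, 0.995, -0.0], [0.995, 0.096, -0.0], [-0.0, -0.0, -1.0]]
force: [-2.7, -0.9, 0.6]
opening: 0.5
```

```bash
python3 plan.py;python3 - <<'E'
from ov import *
c=vision.capture("scene")
s=status.read_state(); p=s["position"]
overlay(c,((p[0],p[1],p[2]+.0168),-84.5,.044,.03),(.5435,-.098,.1),"pics/d4.png",230,230,75,50)
E
```

```text
t 10.38 p [542.8 -69.8  83.5] yaw 95.53 tilt [-0.02 -0.03] F [-2.7 -0.9  0.6] M [-0.13  0.41 -0.04] open 0.500
```

View pics/d4.png

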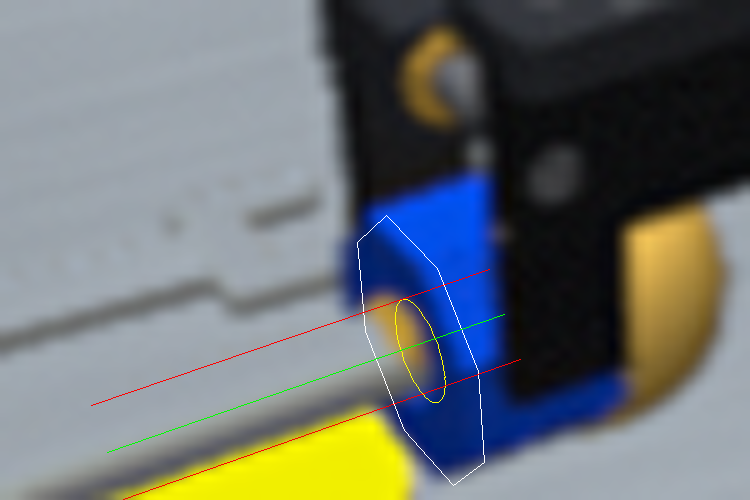

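Request:
send_rows --pt "0 -0.03 -0.02 0 0 0 1" --pt "-0.06 0 0 0 0 0 1" --pt "-0.06 0 0 0 0 0 1" --pt "-0.06 0 0 0 0 0 1" --pt "0 0 0 0 0 0 1"

```text
time_s: 11.05
position: [0.5428, -0.0743, 0.0839]
tcp_rot: [[-0.096, 0.995, 0.0], [0.995, 0.096, -0.0], [-0.0, 0.0, -1.0]]
force: [-0.5, -0.5, 0.3]
opening: 0.5
```

```bash
python3 plan.py
```

```text
t 11.05 p [542.8 -74.3  83.9] yaw 95.53 tilt [ 0.02 -0.02] F [-0.5 -0.5  0.3] M [-0.23  0.16  0.02] open 0.500
```

Request:
send_rows --pt "-0.1 0 0 0 0 0 1" --pt "-0.1 0 0 0 0 0 1" --pt "-0.1 0 0 0 0 0 1" --pt "-0.1 0 0 0 0 0 1" --pt "-0.1 0 0 0 0 0 1"

```text
time_s: 11.68
position: [0.544, -0.0866, 0.0839]
tcp_rot: [[-0.096, 0.995, 0.0], [0.995, 0.096, -0.0], [-0.0, 0.0, -1.0]]
force: [0.1, -0.2, 0.1]
opening: 0.5
```

```bash
python3 plan.py
```

```text
t 11.68 p [544.  -86.6  83.9] yaw 95.52 tilt [ 0.02 -0.  ] F [ 0.1 -0.2  0.1] M [0.01 0.04 0.05] open 0.500
```

Passing well. Continue.

Request:
send_rows --pt "-0.15 0 0 0 0 0 1" --pt "-0.15 0 0 0 0 0 1" --pt "-0.15 0 0 0 0 0 1" --pt "-0.15 0 0 0 0 0 1" --pt "-0.15 0 0 0 0 0 1"

```text
time_s: 12.3
position: [0.5456, -0.1054, 0.0838]
tcp_rot: [[-0.096, 0.995, -0.0], [0.995, 0.096, -0.0], [-0.0, -0.0, -1.0]]
force: [-1.3, -0.4, -1.1]
opening: 0.497
```

```bash
python3 plan.py
```

```text
t 12.30 p [ 545.6 -105.4   83.8] yaw 95.53 tilt [-0.01 -0.01] F [-1.3 -0.4 -1.1] M [-0.04  0.01 -0.01] open 0.497
```

Request:
send_rows --pt "-0.15 -0.01 0 0 0 0 1" --pt "-0.15 0 0 0 0 0 1" --pt "-0.15 0 0 0 0 0 1" --pt "-0.15 0 0 0 0 0 1" --pt "-0.15 0 0 0 0 0 1" --pt "-0.15 0 0 0 0 0 1"

```text
time_s: 13.05
position: [0.5475, -0.1277, 0.0839]
tcp_rot: [[-0.096, 0.995, -0.0], [0.995, 0.096, -0.0], [-0.0, -0.0, -1.0]]
force: [0.4, -0.1, -0.7]
opening: 0.499
```

```bash
python3 plan.py
```

```text
t 13.05 p [ 547.5 -127.7   83.9] yaw 95.53 tilt [-0. -0.] F [ 0.4 -0.1 -0.7] M [-0.13  0.07  0.01] open 0.499
```

Request:
send_rows --pt "-0.12 0 0 0 0 0 1" --pt "-0.12 0 0 0 0 0 1" --pt "-0.12 0 0 0 0 0 1" --pt "0 0 0 0 0 0 1"

```text
time_s: 13.55
position: [0.5485, -0.1367, 0.0839]
tcp_rot: [[-0.096, 0.995, 0.0], [0.995, 0.096, -0.0], [-0.0, 0.0, -1.0]]
force: [-1.0, -0.7, -0.3]
opening: 0.5
```

```bash
python3 plan.py
```

```text
t 13.55 p [ 548.5 -136.7   83.9] yaw 95.51 tilt [ 0.01 -0.  ] F [-1.  -0.7 -0.3] M [-0.08  0.08 -0.03] open 0.500
```

Request:
send_rows --pt "-0.06 -0.01 0 0 0 0 1" --pt "-0.06 0 0 0 0 0 1" --pt "-0.06 0 0 0 0 0 1"

```text
time_s: 13.92
position: [0.5486, -0.141, 0.0839]
tcp_rot: [[-0.096, 0.995, -0.0], [0.995, 0.096, -0.0], [-0.0, -0.0, -1.0]]
force: [0.0, 0.4, -0.5]
opening: 0.5
```

Request:
send_rows --pt "-0.05 0 0 0 0 0 1" --pt "-0.05 0 0 0 0 0 1"

```text
time_s: 14.18
position: [0.5486, -0.1413, 0.0839]
tcp_rot: [[-0.095, 0.996, -0.0], [0.996, 0.095, 0.004], [0.004, -0.0, -1.0]]
force: [2.0, 8.8, 1.5]
opening: 0.5
```

```bash
python3 plan.py;python3 - <<'E'
from ov import *
for n in("scene","top"):
    c=vision.capture(n)
    u,v=proj(c,[[.55,-.14,.1]])[0].astype(int)
    overlay(c,None,(.5445,-.098,.1),f"pics/e_{n}.png",u-40,v-30,75,55)
E
```

```text
t 14.18 p [ 548.6 -141.3   83.9] yaw 95.43 tilt [-0.02  0.22] F [2.  8.8 1.5] M [ 1.38 -0.22 -0.02] open 0.500
```

View pics/e_scene.png

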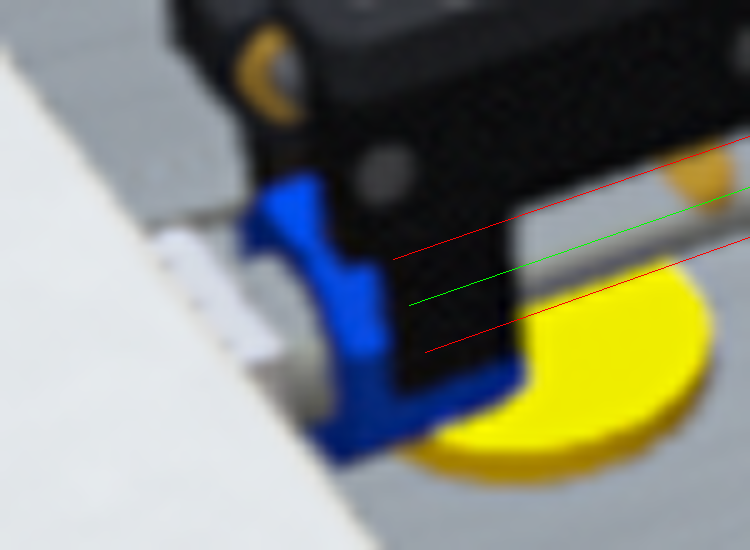

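View pics/e_top.png

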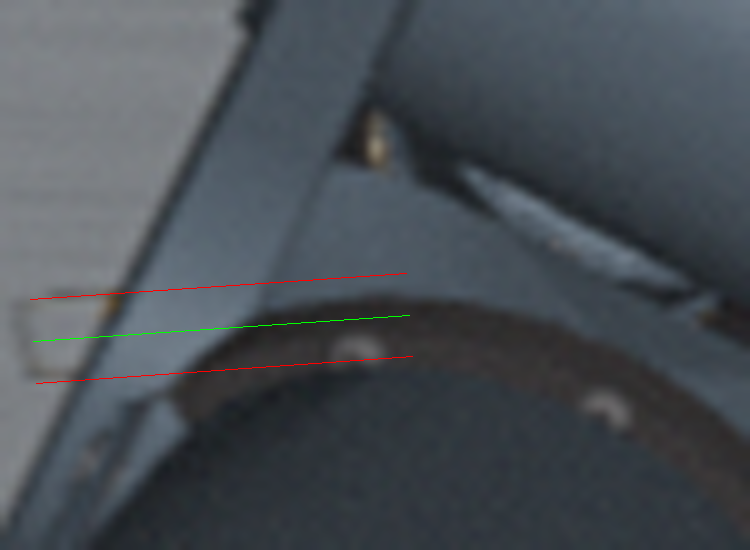

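Request:
send_rows --pt "0.07 0 0 0 0 0 1" --pt "0 0 0 0 0 0 1" --pt "0 0 0 0 0 0 -0.4" --pt "0 0 0 0 0 0 -0.4" --pt "0 0 0 0 0 0 -0.4"

```text
time_s: 14.9
position: [0.5488, -0.1423, 0.084]
tcp_rot: [[-0.096, 0.995, 0.0], [0.995, 0.096, -0.001], [-0.001, 0.0, -1.0]]
force: [0.4, -0.1, -0.4]
opening: 0.68
```

```bash
python3 plan.py
```

```text
t 14.90 p [ 548.8 -142.3   84. ] yaw 95.52 tilt [ 0.02 -0.04] F [ 0.4 -0.1 -0.4] M [-0.09  0.02 -0.03] open 0.680
```

Request:
send_rows --pt "0 0 -0.7 0 0 0 -0.4" --pt "0 0 -0.9 0 0 0 -0.4" --pt "0.3 0 -0.6 0 0 0 -1"

```text
time_s: 15.28
position: [0.5484, -0.1348, 0.1399]
tcp_rot: [[-0.095, 0.995, 0.001], [0.995, 0.095, -0.001], [-0.001, 0.001, -1.0]]
force: [0.4, 0.5, 0.1]
opening: 0.751
```

```bash
python3 plan.py .533 .1608 .07 107.5 -1
```

```text
t 15.28 p [ 548.4 -134.8  139.9] yaw 95.48 tilt [ 0.08 -0.05] F [0.4 0.5 0.1] M [-0.11  0.05  0.02] open 0.751
13 rows
[0.91, 0.04, 0.22, 0.0, 0.0, -0.09, -1.0]
[0.91, 0.05, 0.22, 0.0, 0.0, -0.09, -1.0]
[0.91, 0.07, 0.22, 0.0, 0.0, -0.09, -1.0]
[0.91, 0.08, 0.22, 0.0, 0.0, -0.09, -1.0]
[0.91, 0.1, 0.22, 0.0, 0.0, -0.09, -1.0]
[0.9, 0.11, 0.22, 0.0, 0.0, -0.09, -1.0]
[0.9, 0.13, 0.22, 0.0, 0.0, -0.09, -1.0]
[0.9, 0.14, 0.22, 0.0, 0.0, -0.09, -1.0]
[0.9, 0.16, 0.22, 0.0, 0.0, -0.09, -1.0]
[0.89, 0.17, 0.22, 0.0, 0.0, -0.09, -1.0]
[0.89, 0.19, 0.22, 0.0, 0.0, -0.09, -1.0]
[0.89, 0.2, 0.22, 0.0, 0.0, -0.09, -1.0]
[0.89, 0.21, 0.22, 0.0, 0.0, -0.09, -1.0]
```

Request:
send_rows --pt "0.91 0.04 0 0 0 -0.09 -1" --pt "0.91 0.05 0 0 0 -0.09 -1" --pt "0.91 0.07 0.1 0 0 -0.09 -1" --pt "0.91 0.08 0.2 0 0 -0.09 -1" --pt "0.91 0.1 0.25 0 0 -0.09 -1" --pt "0.9 0.11 0.25 0 0 -0.09 -1" --pt "0.9 0.13 0.25 0 0 -0.09 -1" --pt "0.9 0.14 0.25 0 0 -0.09 -1" --pt "0.9 0.16 0.3 0 0 -0.09 -1" --pt "0.89 0.17 0.4 0 0 -0.09 -1" --pt "0.89 0.19 0.4 0 0 -0.09 -1" --pt "0.89 0.2 0.4 0 0 -0.09 -1"

```text
time_s: 16.77
position: [0.5322, 0.1408, 0.0677]
tcp_rot: [[-0.283, 0.959, -0.002], [0.959, 0.283, 0.0], [0.001, -0.002, -1.0]]
force: [0.9, -0.4, -0.4]
opening: 0.997
```

```bash
python3 plan.py .533 .1608 .011 107.5 -1; python3 - <<'E'
from fit import *
c=vision.capture("scene"); cv2.imwrite("pics/f.png",cv2.resize(c["img"][180:330,190:440,::-1],None,fx=3,fy=3,interpolation=cv2.INTER_CUBIC))
E
```

```text
t 16.77 p [532.2 140.8  67.7] yaw 106.44 tilt [-0.14  0.01] F [ 0.9 -0.4 -0.4] M [-0.09  0.03  0.  ] open 0.997
3 rows
[0.25, 0.09, 0.76, 0.0, 0.0, -0.04, -1.0]
[0.25, 0.09, 0.76, 0.0, 0.0, -0.04, -1.0]
[0.25, 0.09, 0.76, 0.0, 0.0, -0.04, -1.0]
```

View pics/f.png

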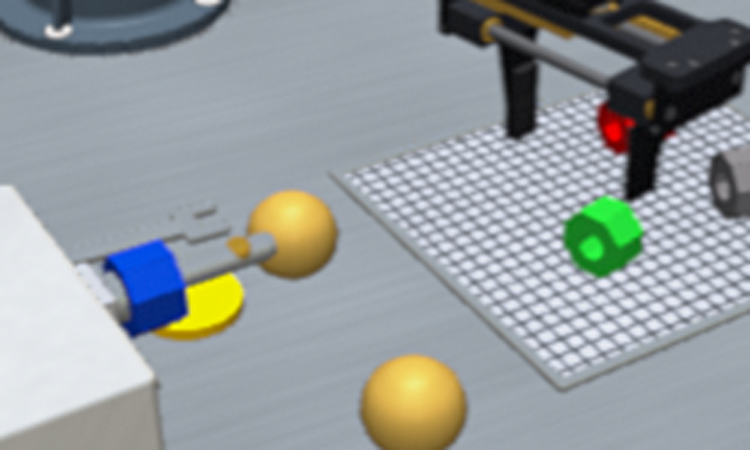

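Request:
send_rows --pt "0.4 0.13 0.2 0 0 -0.1 -1" --pt "0.36 0.13 0.6 0 0 0 -1" --pt "0 0 0.75 0 0 0 -1" --pt "0 0 0.72 0 0 0 -1" --pt "0 0 0 0 0 0 1" --pt "0 0 0 0 0 0 1" --pt "0 0 0 0 0 0 1" --pt "0 0 0 0 0 0 1" --pt "0 0 0 0 0 0 1"

```text
time_s: 17.95
position: [0.5351, 0.1588, 0.0126]
tcp_rot: [[-0.298, 0.955, 0.001], [0.955, 0.298, 0.0], [-0.0, 0.001, -1.0]]
force: [0.3, -0.8, 0.9]
opening: 0.519
```

```bash
python3 plan.py
```

```text
t 17.95 p [535.1 158.8  12.6] yaw 107.32 tilt [0.05 0.  ] F [ 0.3 -0.8  0.9] M [-0.1   0.02 -0.04] open 0.519
```

Request:
send_rows --pt "0 0 0 0 0 0 1"

```text
time_s: 18.08
position: [0.5351, 0.1589, 0.0125]
tcp_rot: [[-0.298, 0.955, 0.001], [0.955, 0.298, 0.0], [-0.0, 0.001, -1.0]]
force: [-0.2, -0.8, 2.2]
opening: 0.5
```

Request:
send_rows --pt "0 0 -0.5 0 0 0 1" --pt "0 0 -0.9 0 0 0 1" --pt "-0.3 0 -0.9 0 0 0.2 1" --pt "-0.6 0.1 -0.6 0 0 0.2 1"

```text
time_s: 18.58
position: [0.5437, 0.1379, 0.0862]
tcp_rot: [[-0.23, 0.973, 0.001], [0.973, 0.23, 0.0], [-0.0, 0.001, -1.0]]
force: [0.0, -0.5, -1.3]
opening: 0.502
```

```bash
python3 plan.py .538 -.030 .085 95.2 1
```

```text
t 18.57 p [543.7 137.9  86.2] yaw 103.31 tilt [0.07 0.  ] F [ 0.  -0.5 -1.3] M [-0.03  0.   -0.01] open 0.502
7 rows
[-0.93, -0.25, 0.01, 0.0, 0.0, 0.12, 1.0]
[-0.93, -0.23, 0.01, 0.0, 0.0, 0.12, 1.0]
[-0.94, -0.22, 0.01, 0.0, 0.0, 0.12, 1.0]
[-0.94, -0.2, 0.01, 0.0, 0.0, 0.12, 1.0]
[-0.94, -0.18, 0.01, 0.0, 0.0, 0.12, 1.0]
[-0.95, -0.16, 0.01, 0.0, 0.0, 0.12, 1.0]
[-0.95, -0.14, 0.01, 0.0, 0.0, 0.12, 1.0]
```

Request:
send_rows --pt "-0.93 -0.25 0 0 0 0.12 1" --pt "-0.93 -0.23 0 0 0 0.12 1" --pt "-0.94 -0.22 0 0 0 0.12 1" --pt "-0.94 -0.2 0 0 0 0.12 1" --pt "-0.94 -0.18 0 0 0 0.12 1" --pt "-0.95 -0.16 0 0 0 0.12 1" --pt "-0.95 -0.1 0.04 0 0 0.12 1" --pt "-0.2 0 0 0 0 0 1" --pt "0 0 0 0 0 0 1"

```text
time_s: 19.7
position: [0.5387, -0.0353, 0.0838]
tcp_rot: [[-0.085, 0.996, -0.0], [0.996, 0.085, 0.0], [0.0, 0.0, -1.0]]
force: [0.2, -0.2, -0.3]
opening: 0.498
```

```bash
python3 plan.py .5405 -.050 .0852 95.2 1;python3 - <<'E'
from ov import *
c=vision.capture("scene")
s=status.read_state(); p=s["position"]
overlay(c,((p[0],p[1],p[2]+.0155),-84.5,.044,.026),(.5435,-.095,.1),"pics/g1.png",235,230,75,50)
E
```

```text
t 19.70 p [538.7 -35.3  83.8] yaw 94.87 tilt [-0.    0.02] F [ 0.2 -0.2 -0.3] M [-0.04  0.02 -0.  ] open 0.498
1 rows
[-0.59, 0.02, -0.06, 0.0, 0.0, -0.03, 1.0]
```

View pics/g1.png

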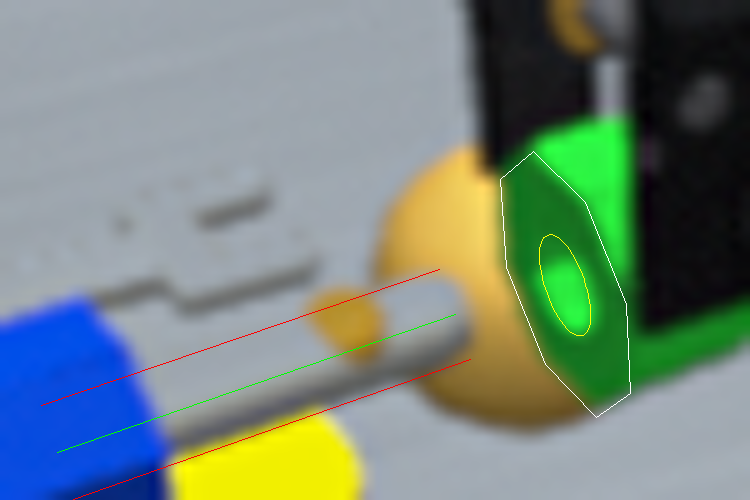

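Request:
send_rows --pt "-0.5 0.01 -0.05 0 0 -0.04 1" --pt "-0.12 0 0 0 0 0 1" --pt "-0.08 0 0 0 0 0 1" --pt "-0.08 0 0 0 0 0 1" --pt "0 0 0 0 0 0 1"

```text
time_s: 20.38
position: [0.5406, -0.0545, 0.0849]
tcp_rot: [[-0.093, 0.996, -0.0], [0.996, 0.093, 0.0], [0.0, -0.0, -1.0]]
force: [-0.0, 0.7, -0.6]
opening: 0.499
```

```bash
python3 plan.py
```

```text
t 20.38 p [540.6 -54.5  84.9] yaw 95.32 tilt [-0.  0.] F [-0.   0.7 -0.6] M [-0.18  0.07  0.01] open 0.499
```

Request:
send_rows --pt "-0.08 0 0 0 0 0 1" --pt "-0.08 0 0 0 0 0 1" --pt "0 0 0 0 0 0 1"

```text
time_s: 20.75
position: [0.5411, -0.0586, 0.0849]
tcp_rot: [[-0.093, 0.996, 0.0], [0.996, 0.093, -0.0], [-0.0, 0.0, -1.0]]
force: [-0.5, 0.3, 0.1]
opening: 0.499
```

Request:
send_rows --pt "-0.08 0 0 0 0 0 1" --pt "-0.08 0 0 0 0 0 1" --pt "0 0 0 0 0 0 1"

```text
time_s: 21.12
position: [0.5415, -0.0627, 0.0849]
tcp_rot: [[-0.093, 0.996, 0.0], [0.996, 0.093, -0.0], [-0.0, 0.0, -1.0]]
force: [-0.2, 0.7, -1.1]
opening: 0.501
```

```bash
python3 plan.py
```

```text
t 21.12 p [541.5 -62.7  84.9] yaw 95.31 tilt [ 0.01 -0.  ] F [-0.2  0.7 -1.1] M [-0.03  0.    0.04] open 0.501
```

Request:
send_rows --pt "-0.08 0 0 0 0 0 1" --pt "-0.08 0 0 0 0 0 1" --pt "-0.1 0 0 0 0 0 1" --pt "-0.1 0 0 0 0 0 1" --pt "-0.1 0 0 0 0 0 1"

```text
time_s: 21.75
position: [0.5423, -0.0739, 0.0849]
tcp_rot: [[-0.093, 0.996, -0.0], [0.996, 0.093, 0.0], [0.0, -0.0, -1.0]]
force: [0.3, 0.7, -0.1]
opening: 0.5
```

```bash
python3 plan.py
```

```text
t 21.75 p [542.3 -73.9  84.9] yaw 95.32 tilt [-0.01  0.02] F [ 0.3  0.7 -0.1] M [ 0.03  0.02 -0.03] open 0.500
```

Request:
send_rows --pt "-0.12 0 0 0 0 0 1" --pt "-0.12 0 0 0 0 0 1" --pt "-0.12 0 0 0 0 0 1" --pt "-0.12 0 0 0 0 0 1" --pt "-0.12 0 0 0 0 0 1"

```text
time_s: 22.38
position: [0.5439, -0.0891, 0.0849]
tcp_rot: [[-0.093, 0.996, 0.0], [0.996, 0.093, -0.0], [-0.0, 0.0, -1.0]]
force: [-0.5, 0.4, -0.1]
opening: 0.501
```

```bash
python3 plan.py
```

```text
t 22.38 p [543.9 -89.1  84.9] yaw 95.32 tilt [ 0.01 -0.  ] F [-0.5  0.4 -0.1] M [-0.07  0.05 -0.09] open 0.501
```

Request:
send_rows --pt "-0.15 0 0 0 0 0 1" --pt "-0.15 0 0 0 0 0 1" --pt "-0.15 0 0 0 0 0 1" --pt "-0.15 0 0 0 0 0 1" --pt "-0.1 0 0 0 0 0 1"

```text
time_s: 23.0
position: [0.5453, -0.1066, 0.0848]
tcp_rot: [[-0.093, 0.996, -0.0], [0.996, 0.093, -0.0], [-0.0, -0.0, -1.0]]
force: [1.1, -0.1, -0.5]
opening: 0.496
```

```bash
python3 plan.py
```

```text
t 23.00 p [ 545.3 -106.6   84.8] yaw 95.32 tilt [-0.03 -0.01] F [ 1.1 -0.1 -0.5] M [-0.06 -0.   -0.01] open 0.496
```

Request:
send_rows --pt "-0.06 0 0 0 0 0 1" --pt "-0.06 0 0 0 0 0 1" --pt "-0.06 0 0 0 0 0 1"

```text
time_s: 23.38
position: [0.5458, -0.1107, 0.0848]
tcp_rot: [[-0.093, 0.996, -0.0], [0.996, 0.093, 0.0], [0.0, -0.0, -1.0]]
force: [1.0, 0.7, -0.6]
opening: 0.498
```

Request:
send_rows --pt "-0.06 0 0 0 0 0 1" --pt "-0.06 0 0 0 0 0 1"

```text
time_s: 23.62
position: [0.5461, -0.1138, 0.0849]
tcp_rot: [[-0.093, 0.996, -0.0], [0.996, 0.093, 0.0], [0.0, -0.0, -1.0]]
force: [-0.1, 0.1, -0.7]
opening: 0.5
```

Request:
send_rows --pt "-0.05 0 0 0 0 0 1" --pt "-0.05 0 0 0 0 0 1"

```text
time_s: 23.88
position: [0.5463, -0.1162, 0.0849]
tcp_rot: [[-0.093, 0.996, -0.0], [0.996, 0.093, 0.0], [0.0, -0.0, -1.0]]
force: [0.3, 1.7, -1.1]
opening: 0.493
```

Request:
send_rows --pt "-0.05 0 0 0 0 0 1" --pt "0 0 0 0 0 0 1"

```text
time_s: 24.12
position: [0.5462, -0.1164, 0.0848]
tcp_rot: [[-0.092, 0.996, -0.001], [0.996, 0.092, 0.002], [0.002, -0.0, -1.0]]
force: [-0.7, 4.7, 0.8]
opening: 0.497
```

Request:
send_rows --pt "-0.04 0 0 0 0 0 1" --pt "0 0 0 0 0 0 1"

```text
time_s: 24.38
position: [0.5461, -0.1165, 0.0848]
tcp_rot: [[-0.091, 0.996, -0.001], [0.996, 0.091, 0.003], [0.003, -0.001, -1.0]]
force: [0.5, 7.4, 1.6]
opening: 0.498
```

```bash
python3 plan.py;python3 - <<'E'
from ov import *
c=vision.capture("scene")
overlay(c,None,(.5435,-.095,.1),"pics/g2.png",215,240,75,50)
E
```

```text
t 24.38 p [ 546.1 -116.5   84.8] yaw 95.25 tilt [-0.06  0.19] F [0.5 7.4 1.6] M [ 1.18 -0.08 -0.15] open 0.498
```

View pics/g2.png

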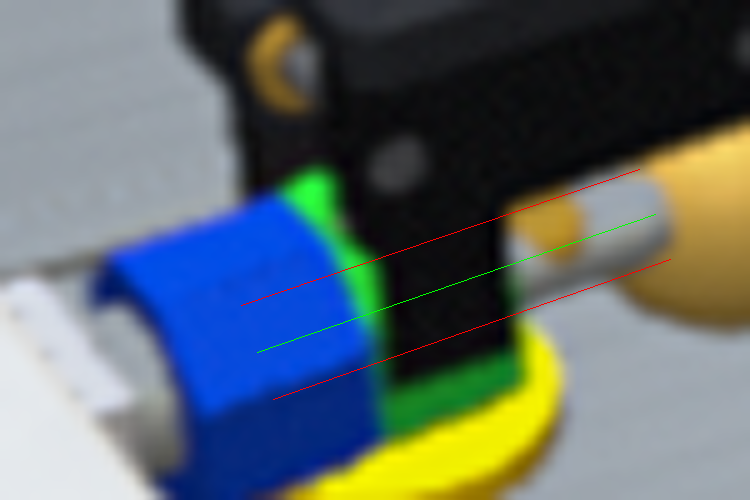

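Request:
send_rows --pt "0.06 0 0 0 0 0 1" --pt "0 0 0 0 0 0 -0.4" --pt "0 0 0 0 0 0 -0.4" --pt "0 0 0 0 0 0 -0.4" --pt "0 0 -0.7 0 0 0 -0.4" --pt "0 0 -0.9 0 0 0 -0.4" --pt "0.3 0 -0.6 0 0 0 -1"

```text
time_s: 25.3
position: [0.5463, -0.1102, 0.1409]
tcp_rot: [[-0.092, 0.996, 0.001], [0.996, 0.092, -0.001], [-0.001, 0.001, -1.0]]
force: [0.8, 0.4, 0.2]
opening: 0.751
```

```bash
python3 plan.py .4155 .2637 .07 93 -1
```

```text
t 25.30 p [ 546.3 -110.2  140.9] yaw 95.27 tilt [ 0.08 -0.06] F [0.8 0.4 0.2] M [-0.05  0.03  0.04] open 0.751
17 rows
[0.9, -0.23, 0.17, 0.0, 0.0, 0.01, -1.0]
[0.9, -0.23, 0.17, 0.0, 0.0, 0.01, -1.0]
[0.9, -0.23, 0.17, 0.0, 0.0, 0.01, -1.0]
[0.9, -0.23, 0.17, 0.0, 0.0, 0.01, -1.0]
[0.9, -0.23, 0.17, 0.0, 0.0, 0.01, -1.0]
[0.9, -0.24, 0.17, 0.0, 0.0, 0.01, -1.0]
[0.9, -0.24, 0.17, 0.0, 0.0, 0.01, -1.0]
[0.9, -0.24, 0.17, 0.0, 0.0, 0.01, -1.0]
[0.9, -0.24, 0.17, 0.0, 0.0, 0.01, -1.0]
[0.9, -0.24, 0.17, 0.0, 0.0, 0.01, -1.0]
[0.9, -0.25, 0.17, 0.0, 0.0, 0.01, -1.0]
[0.9, -0.25, 0.17, 0.0, 0.0, 0.01, -1.0]
[0.9, -0.25, 0.17, 0.0, 0.0, 0.01, -1.0]
[0.9, -0.25, 0.17, 0.0, 0.0, 0.01, -1.0]
[0.9, -0.26, 0.17, 0.0, 0.0, 0.01, -1.0]
[0.9, -0.26, 0.17, 0.0, 0.0, 0.01, -1.0]
[0.9, -0.26, 0.17, 0.0, 0.0, 0.01, -1.0]
```

Request:
send_rows --pt "0.9 -0.2 0 0 0 0.01 -1" --pt "0.9 -0.23 0 0 0 0.01 -1" --pt "0.9 -0.23 0 0 0 0.01 -1" --pt "0.9 -0.23 0 0 0 0.01 -1" --pt "0.9 -0.23 0.2 0 0 0.01 -1" --pt "0.9 -0.24 0.2 0 0 0.01 -1" --pt "0.9 -0.24 0.2 0 0 0.01 -1" --pt "0.9 -0.24 0.2 0 0 0.01 -1" --pt "0.9 -0.24 0.2 0 0 0.01 -1" --pt "0.9 -0.24 0.2 0 0 0.01 -1" --pt "0.9 -0.25 0.2 0 0 0.01 -1" --pt "0.9 -0.25 0.2 0 0 0.01 -1"

```text
time_s: 26.8
position: [0.4512, 0.1554, 0.0993]
tcp_rot: [[-0.073, 0.997, -0.002], [0.997, 0.073, -0.0], [-0.0, -0.002, -1.0]]
force: [-0.5, -0.6, -0.7]
opening: 0.998
```

```bash
python3 plan.py .4155 .2637 .06 93 -1; python3 - <<'E'
from fit import *
C={}
for n in("top","scene"):
    c=C[n]=vision.capture(n)
    px=proj(c,[[.4155,.2637,.026]])[0]; m=colmask(c,"red",px,30); print(n,m.sum())
    cv2.imwrite(f"pics/h_{n}.png",cv2.resize(c["img"][max(0,int(px[1])-60):int(px[1])+60,int(px[0])-80:int(px[0])+80,::-1],None,fx=4,fy=4,interpolation=cv2.INTER_CUBIC))
c=C["scene"];cv2.imwrite("pics/h2.png",cv2.resize(c["img"][230:310,200:310,::-1],None,fx=6,fy=6,interpolation=cv2.INTER_CUBIC))
E
```

```text
t 26.80 p [451.2 155.4  99.3] yaw 94.18 tilt [-0.09 -0.01] F [-0.5 -0.6 -0.7] M [-0.09  0.09  0.01] open 0.998
5 rows
[0.89, -0.22, 0.31, 0.0, 0.0, 0.02, -1.0]
[0.88, -0.22, 0.31, 0.0, 0.0, 0.02, -1.0]
[0.88, -0.23, 0.31, 0.0, 0.0, 0.02, -1.0]
[0.88, -0.23, 0.31, 0.0, 0.0, 0.02, -1.0]
[0.88, -0.24, 0.31, 0.0, 0.0, 0.02, -1.0]
top 176
scene 432
```

View pics/h2.png

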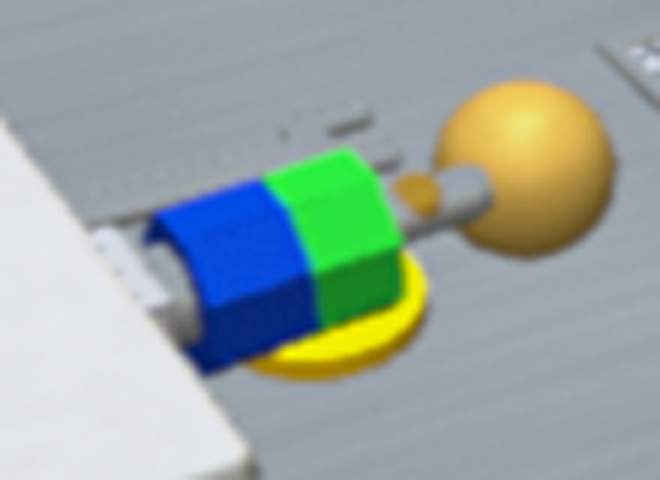

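View pics/h_scene.png

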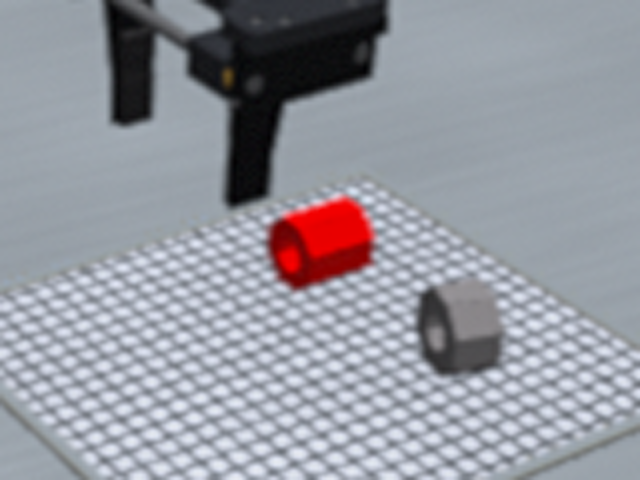

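Request:
send_rows --pt "0.89 -0.22 0.15 0 0 0.02 -1" --pt "0.88 -0.22 0.25 0 0 0.02 -1" --pt "0.88 -0.23 0.3 0 0 0.02 -1" --pt "0.88 -0.23 0.3 0 0 0.02 -1" --pt "0.86 -0.24 0.3 0 0 0.02 -1" --pt "0 0 0 0 0 0 -1"

```text
time_s: 27.65
position: [0.4161, 0.2621, 0.0668]
tcp_rot: [[-0.057, 0.998, -0.002], [0.998, 0.057, -0.001], [-0.001, -0.002, -1.0]]
force: [-0.3, -0.8, -0.0]
opening: 0.999
```

```bash
python3 plan.py .4155 .2637 .0105 93 -1; python3 - <<'E'
from fit import *
for n in("top","scene"):
    c=vision.capture(n)
    px=proj(c,[[.4155,.2637,.026]])[0]
    cv2.imwrite(f"pics/h3_{n}.png",cv2.resize(c["img"][max(0,int(px[1])-60):int(px[1])+60,int(px[0])-80:int(px[0])+80,::-1],None,fx=4,fy=4,interpolation=cv2.INTER_CUBIC))
E
```

```text
t 27.65 p [416.1 262.1  66.8] yaw 93.29 tilt [-0.09 -0.04] F [-0.3 -0.8 -0. ] M [-0.1   0.04 -0.01] open 0.999
3 rows
[0.02, -0.01, 0.75, 0.0, 0.0, 0.01, -1.0]
[0.02, -0.01, 0.75, 0.0, 0.0, 0.01, -1.0]
[0.02, -0.01, 0.75, 0.0, 0.0, 0.01, -1.0]
```

View pics/h3_scene.png

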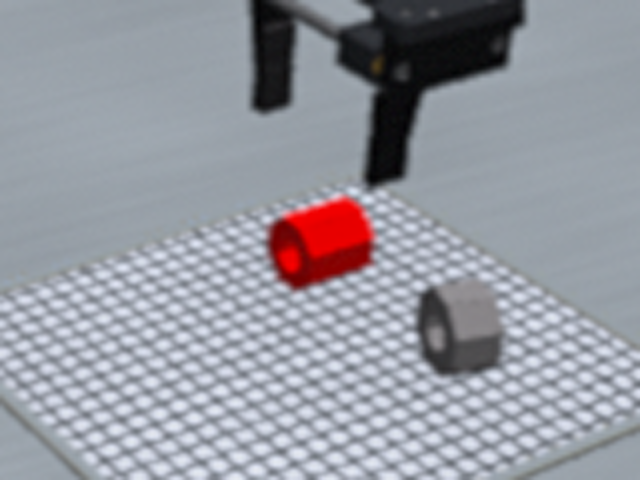

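Request:
send_rows --pt "0.02 0 0.75 0 0 0 -1" --pt "0.02 0 0.75 0 0 0 -1" --pt "0.02 0 0.75 0 0 0 -1" --pt "0 0 0 0 0 0 1" --pt "0 0 0 0 0 0 1" --pt "0 0 0 0 0 0 1" --pt "0 0 0 0 0 0 1" --pt "0 0 0 0 0 0 1" --pt "0 0 0 0 0 0 1"

```text
time_s: 28.88
position: [0.4175, 0.263, 0.0114]
tcp_rot: [[-0.055, 0.999, 0.0], [0.999, 0.055, 0.0], [0.0, 0.0, -1.0]]
force: [-0.0, 0.3, 2.2]
opening: 0.448
```

```bash
python3 plan.py
```

```text
t 28.88 p [417.5 263.   11.4] yaw 93.14 tilt [0.03 0.01] F [-0.   0.3  2.2] M [-0.1   0.1   0.01] open 0.448
```

Request:
send_rows --pt "0 0 -0.5 0 0 0 1" --pt "0 0 -0.9 0 0 0 1" --pt "-0.3 0.1 -0.9 0 0 0 1" --pt "-0.6 0.2 -0.65 0 0 0 1"

```text
time_s: 29.38
position: [0.4264, 0.2408, 0.0864]
tcp_rot: [[-0.056, 0.998, 0.001], [0.998, 0.056, 0.0], [0.0, 0.001, -1.0]]
force: [1.4, -0.5, -0.6]
opening: 0.448
```

```bash
python3 plan.py .5375 -.022 .085 95.3 1
```

```text
t 29.38 p [426.4 240.8  86.4] yaw 93.21 tilt [0.08 0.02] F [ 1.4 -0.5 -0.6] M [-0.06  0.01 -0.04] open 0.448
12 rows
[-0.9, 0.32, 0.0, 0.0, 0.0, -0.02, 1.0]
[-0.9, 0.32, 0.0, 0.0, 0.0, -0.02, 1.0]
[-0.9, 0.32, 0.0, 0.0, 0.0, -0.02, 1.0]
[-0.9, 0.31, 0.0, 0.0, 0.0, -0.02, 1.0]
[-0.9, 0.31, 0.0, 0.0, 0.0, -0.02, 1.0]
[-0.9, 0.31, 0.0, 0.0, 0.0, -0.02, 1.0]
[-0.9, 0.3, 0.0, 0.0, 0.0, -0.02, 1.0]
[-0.9, 0.3, 0.0, 0.0, 0.0, -0.02, 1.0]
[-0.9, 0.3, 0.0, 0.0, 0.0, -0.02, 1.0]
[-0.9, 0.3, 0.0, 0.0, 0.0, -0.02, 1.0]
[-0.9, 0.29, 0.0, 0.0, 0.0, -0.02, 1.0]
[-0.91, 0.29, 0.0, 0.0, 0.0, -0.02, 1.0]
```

Request:
send_rows --pt "-0.9 0.32 0 0 0 -0.02 1" --pt "-0.9 0.32 0 0 0 -0.02 1" --pt "-0.9 0.32 0 0 0 -0.02 1" --pt "-0.9 0.31 0 0 0 -0.02 1" --pt "-0.9 0.31 0 0 0 -0.02 1" --pt "-0.9 0.31 0 0 0 -0.02 1" --pt "-0.9 0.3 0 0 0 -0.02 1" --pt "-0.9 0.3 0 0 0 -0.02 1" --pt "-0.9 0.3 0 0 0 -0.02 1" --pt "-0.9 0.3 0 0 0 -0.02 1" --pt "-0.7 0.29 0 0 0 -0.02 1" --pt "-0.5 0.29 0 0 0 -0.02 1"

```text
time_s: 30.88
position: [0.5364, -0.008, 0.0851]
tcp_rot: [[-0.096, 0.995, -0.0], [0.995, 0.096, 0.0], [0.0, -0.0, -1.0]]
force: [-0.1, 0.6, 0.2]
opening: 0.444
```

```bash
python3 plan.py .5378 -.025 .0859 95.3 1
```

```text
t 30.88 p [536.4  -8.   85.1] yaw 95.48 tilt [-0.  0.] F [-0.1  0.6  0.2] M [-0.09  0.07  0.  ] open 0.444
1 rows
[-0.68, -0.01, -0.03, 0.0, 0.0, 0.02, 1.0]
```

Request:
send_rows --pt "-0.6 0 -0.03 0 0 0.02 1" --pt "-0.5 0 0 0 0 0 1" --pt "0 0 0 0 0 0 1"

```text
time_s: 31.25
position: [0.5386, -0.0349, 0.0856]
tcp_rot: [[-0.092, 0.996, -0.0], [0.996, 0.092, 0.0], [0.0, -0.0, -1.0]]
force: [0.3, 0.3, -0.9]
opening: 0.446
```

```bash
python3 plan.py .5388 -.036 .0859 95.3 1;python3 - <<'E'
from ov import *
c=vision.capture("scene")
s=status.read_state(); p=s["position"]
overlay(c,((p[0],p[1],p[2]+.0146),-84.6,.04,.042),(.5435,-.095,.1),"pics/i1.png",235,225,75,50)
E
```

```text
t 31.25 p [538.6 -34.9  85.6] yaw 95.26 tilt [-0.01  0.  ] F [ 0.3  0.3 -0.9] M [-0.08  0.02  0.03] open 0.446
1 rows
[-0.05, 0.0, -0.01, 0.0, 0.0, -0.0, 1.0]
```

View pics/i1.png

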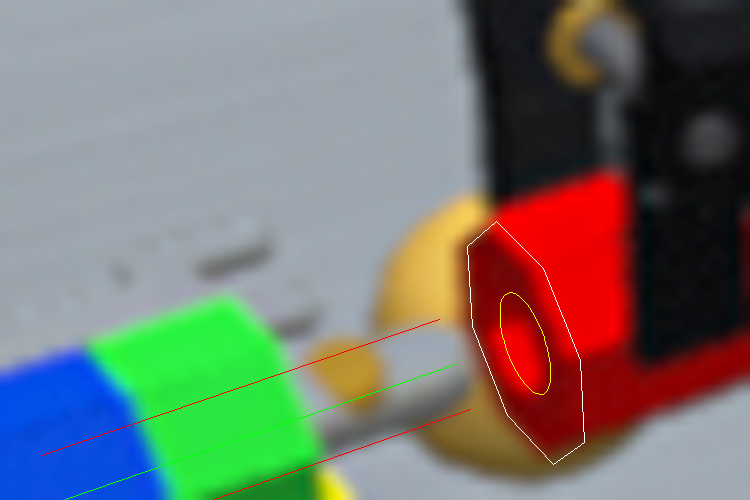

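Request:
send_rows --pt "-0.25 0 -0.01 0 0 0 1" --pt "-0.08 0 0 0 0 0 1" --pt "-0.08 0 0 0 0 0 1" --pt "-0.08 0 0 0 0 0 1" --pt "0 0 0 0 0 0 1"

```text
time_s: 31.92
position: [0.5399, -0.0464, 0.0859]
tcp_rot: [[-0.093, 0.996, -0.0], [0.996, 0.093, 0.0], [0.0, -0.0, -1.0]]
force: [0.4, 0.4, 0.3]
opening: 0.45
```

Request:
send_rows --pt "-0.08 0 0 0 0 0 1" --pt "-0.08 0 0 0 0 0 1" --pt "0 0 0 0 0 0 1"

```text
time_s: 32.3
position: [0.5403, -0.0505, 0.0859]
tcp_rot: [[-0.093, 0.996, 0.0], [0.996, 0.093, -0.0], [-0.0, 0.0, -1.0]]
force: [0.6, -0.8, -1.7]
opening: 0.446
```

```bash
python3 plan.py
```

```text
t 32.30 p [540.3 -50.5  85.9] yaw 95.31 tilt [ 0.01 -0.  ] F [ 0.6 -0.8 -1.7] M [-0.08  0.06  0.  ] open 0.446
```

Request:
send_rows --pt "-0.08 0 0 0 0 0 1" --pt "-0.08 0 0 0 0 0 1" --pt "0 0 0 0 0 0 1"

```text
time_s: 32.67
position: [0.5407, -0.0545, 0.0859]
tcp_rot: [[-0.093, 0.996, 0.0], [0.996, 0.093, -0.0], [-0.0, 0.0, -1.0]]
force: [0.2, -0.7, -0.1]
opening: 0.449
```

Request:
send_rows --pt "-0.08 0 0 0 0 0 1" --pt "-0.08 0 0 0 0 0 1" --pt "0 0 0 0 0 0 1"

```text
time_s: 33.05
position: [0.541, -0.0585, 0.0859]
tcp_rot: [[-0.093, 0.996, 0.0], [0.996, 0.093, -0.0], [-0.0, 0.0, -1.0]]
force: [0.5, 0.2, -0.4]
opening: 0.449
```

```bash
python3 plan.py;python3 - <<'E'
from ov import *
c=vision.capture("scene")
s=status.read_state(); p=s["position"]
overlay(c,None,(.5435,-.095,.1),"pics/i2.png",235,225,75,50)
E
```

```text
t 33.05 p [541.  -58.5  85.9] yaw 95.31 tilt [ 0.01 -0.  ] F [ 0.5  0.2 -0.4] M [-0.04  0.03 -0.03] open 0.449
```

View pics/i2.png

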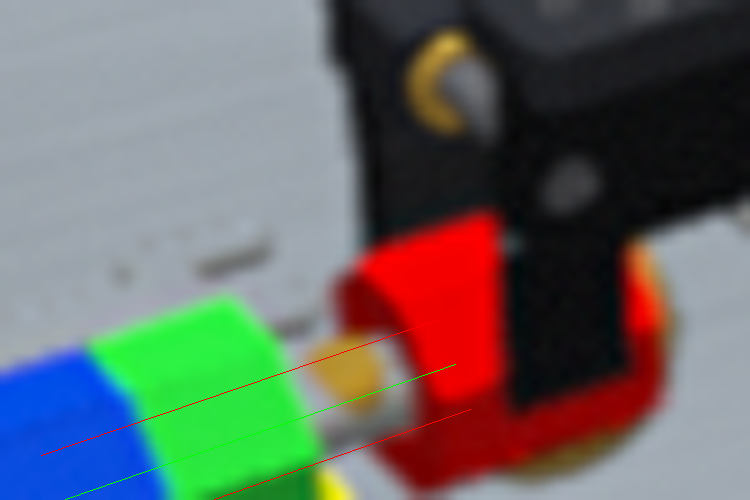

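Request:
send_rows --pt "-0.08 0 0 0 0 0 1" --pt "-0.08 0 0 0 0 0 1" --pt "-0.08 0 0 0 0 0 1" --pt "-0.08 0 0 0 0 0 1"

```text
time_s: 33.6
position: [0.5418, -0.0664, 0.086]
tcp_rot: [[-0.093, 0.996, 0.0], [0.996, 0.093, -0.0], [-0.0, 0.0, -1.0]]
force: [0.2, 0.0, 1.0]
opening: 0.446
```

Request:
send_rows --pt "-0.08 0 0 0 0 0 1" --pt "-0.08 0 0 0 0 0 1" --pt "-0.08 0 0 0 0 0 1"

```text
time_s: 33.98
position: [0.5423, -0.0724, 0.0859]
tcp_rot: [[-0.093, 0.996, 0.0], [0.996, 0.093, 0.0], [-0.0, 0.0, -1.0]]
force: [-0.4, 0.9, 0.8]
opening: 0.449
```

```bash
python3 plan.py
```

```text
t 33.98 p [542.3 -72.4  85.9] yaw 95.32 tilt [0. 0.] F [-0.4  0.9  0.8] M [-0.    0.09 -0.02] open 0.449
```

Request:
send_rows --pt "-0.06 0 0 0 0 0 1" --pt "-0.06 0 0 0 0 0 1"

```text
time_s: 34.22
position: [0.5426, -0.0754, 0.0859]
tcp_rot: [[-0.093, 0.996, 0.0], [0.996, 0.093, -0.0], [-0.0, 0.0, -1.0]]
force: [1.3, -0.3, 0.4]
opening: 0.445
```

Request:
send_rows --pt "-0.06 0 0 0 0 0 1" --pt "-0.06 0 0 0 0 0 1"

```text
time_s: 34.48
position: [0.5428, -0.0783, 0.0858]
tcp_rot: [[-0.093, 0.996, -0.0], [0.996, 0.093, 0.0], [0.0, -0.0, -1.0]]
force: [0.2, 0.5, -0.8]
opening: 0.443
```

Request:
send_rows --pt "-0.05 0 0 0 0 0 1" --pt "0 0 0 0 0 0 1"

```text
time_s: 34.72
position: [0.5429, -0.0795, 0.0858]
tcp_rot: [[-0.093, 0.996, -0.0], [0.996, 0.093, 0.0], [0.0, -0.0, -1.0]]
force: [-0.8, -0.2, -0.7]
opening: 0.445
```

Request:
send_rows --pt "-0.05 0 0 0 0 0 1" --pt "-0.04 0 0 0 0 0 1"

```text
time_s: 34.98
position: [0.543, -0.0813, 0.0858]
tcp_rot: [[-0.093, 0.996, -0.0], [0.996, 0.093, 0.001], [0.001, -0.0, -1.0]]
force: [-0.2, 2.2, -0.8]
opening: 0.443
```

Request:
send_rows --pt "-0.05 0 0 0 0 0 1" --pt "0 0 0 0 0 0 1"

```text
time_s: 35.22
position: [0.5429, -0.0813, 0.0858]
tcp_rot: [[-0.092, 0.996, -0.001], [0.996, 0.092, 0.003], [0.003, -0.0, -1.0]]
force: [0.8, 5.9, 0.6]
opening: 0.448
```

```bash
python3 plan.py;python3 - <<'E'
from ov import *
c=vision.capture("scene")
overlay(c,None,(.5435,-.095,.1),"pics/i3.png",230,225,75,50)
E
```

```text
t 35.23 p [542.9 -81.3  85.8] yaw 95.29 tilt [-0.04  0.15] F [0.8 5.9 0.6] M [ 0.94 -0.12  0.06] open 0.448
```

View pics/i3.png

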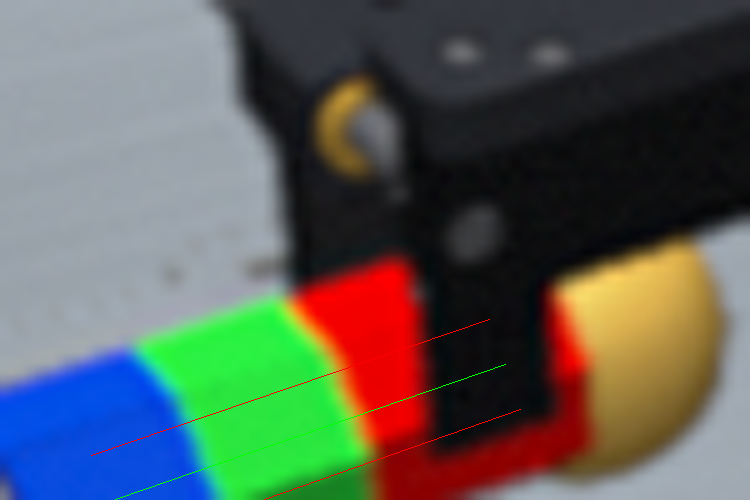

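Request:
send_rows --pt "-0.05 0 0 0 0 0 1" --pt "0 0 0 0 0 0 1"

```text
time_s: 35.52
position: [0.5428, -0.0814, 0.0858]
tcp_rot: [[-0.092, 0.996, -0.001], [0.996, 0.092, 0.005], [0.005, -0.001, -1.0]]
force: [0.8, 9.0, 0.6]
opening: 0.443
```

Request:
send_rows --pt "0.08 0 0 0 0 0 1" --pt "0 0 0 0 0 0 -0.5" --pt "0 0 0 0 0 0 -0.5" --pt "0 0 0 0 0 0 -0.5" --pt "0 0 0 0 0 0 -0.5" --pt "0 0 -0.7 0 0 0 -0.5" --pt "0 0 -0.9 0 0 0 -0.5" --pt "0 0 -0.9 0 0 0 -0.5" --pt "0.8 0 -0.5 0 0 0 -0.5" --pt "0.9 0 0 0 0 0 -0.5" --pt "0.9 -0.4 0 0 0 0 -0.5" --pt "0.9 -0.4 0 0 0 0 -0.5"

```text
time_s: 37.02
position: [0.5133, 0.005, 0.1604]
tcp_rot: [[-0.093, 0.996, -0.002], [0.996, 0.093, 0.0], [0.001, -0.002, -1.0]]
force: [0.1, -0.4, -0.1]
opening: 0.748
```

Request:
send_rows --pt "0.9 -0.4 0 0 0 0 -0.5" --pt "0.9 -0.4 0 0 0 0 -0.5" --pt "0.9 -0.4 0 0 0 0 -0.5" --pt "0.9 -0.4 0 0 0 0 -0.5" --pt "0 0 0 0 0 0 -0.5"

```text
time_s: 37.65
position: [0.4644, 0.0908, 0.1606]
tcp_rot: [[-0.096, 0.995, -0.003], [0.995, 0.096, 0.0], [0.0, -0.003, -1.0]]
force: [0.3, -0.4, -0.1]
opening: 0.746
```

```bash
python3 plan.py;python3 - <<'E'
from ov import *
for n in("scene","top"):
    c=vision.capture(n); cv2.imwrite(f"pics/z_{n}.png",c["img"][:,:,::-1])
    u,v=proj(c,[[.545,-.11,.1]])[0].astype(int)
    cv2.imwrite(f"pics/zz_{n}.png",cv2.resize(c["img"][v-40:v+40,u-55:u+55,::-1],None,fx=7,fy=7,interpolation=cv2.INTER_CUBIC))
E
```

```text
t 37.65 p [464.4  90.8 160.6] yaw 95.50 tilt [-0.15  0.01] F [ 0.3 -0.4 -0.1] M [-0.11 -0.01 -0.01] open 0.746
```

View pics/zz_scene.png

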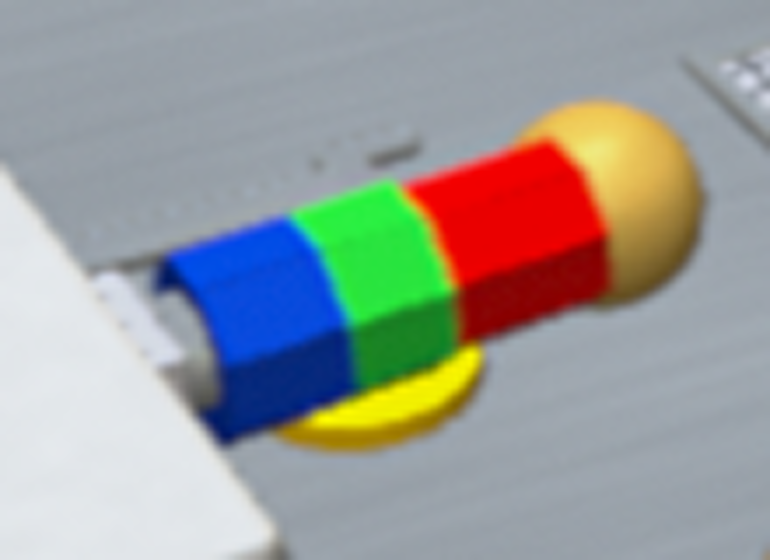

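View pics/zz_top.png

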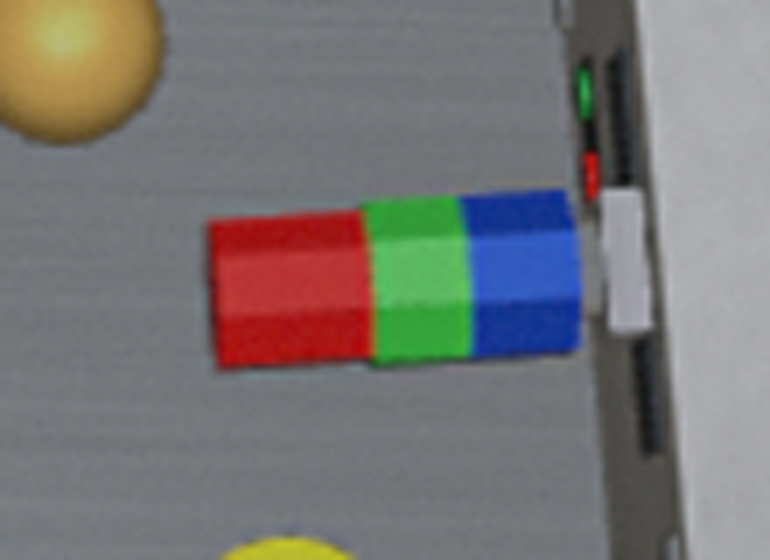

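View pics/z_top.png

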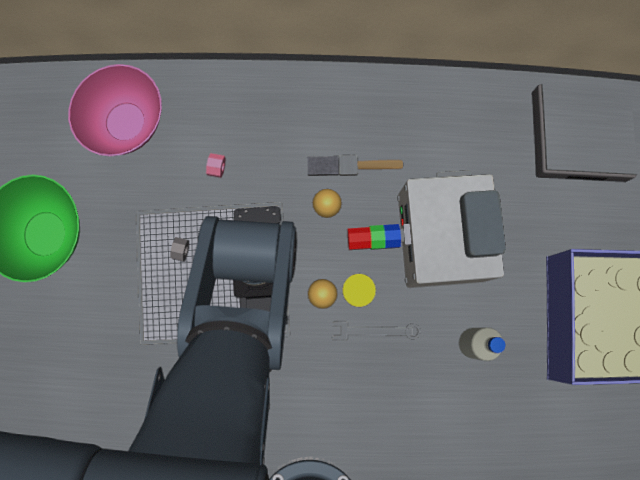

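All three parts sit tightly in order with no gaps between them, and nothing else on the table has moved.

```bash
python3 -c "
from rig import bot; print(bot.hand_in())"
```

```text
the job is handed in; nothing more can be done
None
```

The rollers are refitted: blue against the flange, green against blue, and the red cap pushed on open end first against green. I then let go, moved the arm clear and handed the job in at about 38 s.

- **Contact:** the readings showed each part stopping firmly at about 9 N (blue), 7 N (green) and 9 N (cap). The highest force I read anywhere was about 9 N, well under the 30 N limit.
- **Last pictures:** both cameras show blue, green and red touching in a row on the shaft. In the top view the potatoes, lid, wrench, brush, bottle, grey roller and pink look-alike are where they were.
- **Less certain:** I never saw the ball's 3 to 10 N hitch in the force readings, which I took only between moves. That the cap snapped over the ball rests on its stopping point: about 17 mm past where its lip meets the ball, and within 2 mm of where I expected home to be.
- **Disagreement:** the two cameras placed the parts up to about 3.5 mm apart. The final alignment on the shaft went by the forces felt and by how the held part lined up with the shaft in the picture.

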